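# Finish a clutch pack on its backing plate

### The job

Finish building the clutch pack that has been started on the backing plate: on the friction disc that already lies there lay the thin steel plate that is draining in the wire rack, then the other friction disc, then the thick pressure plate. Every layer must lie flat and centred over the backing plate, and the lugs of the thin plate and of the pressure plate must stand in line above the backing plate's lugs, so that the pack will slide into its drum; leave the toothed disc in the rack and the gear on the bench where they are. Set every part down; do not drop any.

Things in the scene. Friction and masses are not known exactly. Their poses are not given: they have to be found in the camera images.
- backing_plate: bottom plate of the pack, loose, flat on the bench near the middle: steel disc 132 mm across, no hole, 10 mm thick, 0.9 kg, with four square lugs 16 mm wide standing out to 74 mm from the axis, halfway between its own x and y axes (at 45, 135, 225, 315 degrees; the rim is plain where x and y cross it). Origin on the axis at the underside, z up
- friction_low: brown friction disc already lying on the backing plate: ring, outside 132 mm, 8.5 mm thick, fine teeth round its 96 mm hole, no lugs. Origin on the axis at the underside (10 mm above the bench); its turn about the axis does not matter
- steel_plate: thin steel plate on edge in a slot of the drain rack: ring 132 mm, hole 96 mm, 6 mm thick, 0.28 kg, lugs as the backing plate's (halfway between x and y; top of the rim plain). Faces alike, either may be up. z is its axis, level while it stands; origin on the axis in the middle of its thickness. Standing: axis 76 mm and top of rim 142 mm above the bench.
- friction_disc: second brown friction disc, like the one in the pack: ring 132 mm across, hole 96 mm, 8.5 mm thick, 0.12 kg, no lugs, lying flat on the bench by itself. Origin on the axis at the underside, z up. Wider than a gripper: it is taken across its 18 mm wide band, one finger in the hole
- pressure_plate: thick steel pressure plate lying flat on the bench by itself: ring, outside 132 mm, hole 96 mm, 14 mm thick, about 0.45 kg, with four lugs as the backing plate's, halfway between its own x and y axes. Origin on the axis at the underside, z up. It is taken across its 18 mm wide band, one finger in the hole
- drain_rack: fixed rack of bent steel wire at the left, 132 mm (x) by 158 mm (y). Two slots, 35 mm to either side of its middle along its own y, each an 11 mm gap between wire hoops 61 mm high; plates stand there with their axis along the rack's y, tipping a few degrees, and are drawn straight up. Origin at the middle of its foot, z up. The bench between rack and pack is clear: room to lay a plate down
- toothed_disc: another brown disc, with teeth round its outside, 122 mm across, 8.5 mm thick, no lugs, standing in the other slot of the rack; not part of this pack. Origin on its axis, in the middle of its thickness
- helical_gear: steel gear 69 mm across and 31 mm high lying on the bench behind the clear space (that space is x 0.40 to 0.55, y 0.03 to 0.20 m); not part of the job. Origin on its axis at the underside
Not all that is in view belongs to the job. What is shaped like the steel_plate but blue is not meant.

How it is judged:
By the outcome, as a careful person would: the job done as asked, in the order asked, and still so for the second after the job is handed in, with the robot touching nothing.
It also fails if it takes over 72 s, if anything falls off the work surface, if the arm or the gripper's body presses on something with over 40 N, if the wrist force passes 120 N, or if a joint passes its speed limit or range.

### The arm

A 7-joint arm with a two-finger parallel gripper is mounted at the origin on a cart in front of the work surface, level with it; the furniture and walls round the work are solid. World frame = base frame: x ahead of the robot, y to its left, z up, the work surface at z = 0. Lengths are in m, angles in rad, forces in N, time in s.
With the tool pointing down it reaches from about 0.35 to 0.775 m from the base axis. Payload 3.1 kg.
Tool frame: the origin (TCP) lies on the centre line of the jaws, within the pads' length; the fingertips stand robot.tip_reach ahead of it and the grasp point (between the pads) lies 3 mm ahead of it (robot.tip_reach is the distance from the TCP to the fingertips, in m); z points along the fingers, y is the line along which they close (so a half turn about z gives the same grasp; the last joint's range is limited). The gripper opens to 85 mm and grips with 20 to 120 N. Pads are 22 mm wide; open, the fingers measure 114 mm over their backs; the gripper's body (76 mm by 85 mm) begins 54 mm behind the grasp point. The pads swing forward as they close: fully open they stand 13 mm farther back than shut.
Start: joints at [1.111, 0.311, 0.014, 1.512, -0.004, 1.319, -0.027], TCP at [0.223, -0.503, 0.253] pointing down, gripper open.
Joint ranges: [-2.7, 2.7], [-0.3, 1.91], [-1.27, 1.3], [0.12, 2.57], [-1.44, 4.58], [0.2, 2.03], [-3.05, 3.05]. Speed limits (rad/s): [2.79, 2.79, 3.14, 3.14, 3.14, 3.14, 3.14].

### API

Orientations are given as a unit quaternion [x, y, z, w].
In Python, from rig import readout, optics, robot gives the robot as it stands. The module is installed in compiled form; this text tells all that it offers.
- The arm moves only by the tool arm_command, never from a script. Its argument "moves" is a list of rows, each an object of numbers: "dx", "dy", "dz": the shift along the tool's x, y, z in mm; "turn": the turn about the tool's z in rad; "hand": the closure, from -1 (fully open) to 1 (shut). A call has 1 to 10 rows; each row shifts and turns the commanded pose from where the row before left it, along the tool's axes as they then stand; what a row does not reach is not made up. A row lasts 1/8 s, in which the tool goes at most 62.5 mm and 10.7 degrees, less where a joint would pass 70% of its speed; a pose out of reach is approached as far as the arm can. A call is refused whole if a number of a shift passes 62.5 or a number of a turn 0.188, either way. A call with a gripper value outside its range is refused whole. The fingers move at their own pace and stop on an object; "squeeze" is the grip in N (left out, the last holds). Time passes only in rows, so rows that do not move let the fingers close. It gives the time, the measured TCP pose, the force, the opening and the grip force at its end, in the units of the state.
- readout.get_state(): the state, without advancing time (a new reading comes with each control period).
- optics.read_camera(name): name is "side" or "top"; returns the picture (420x560x3 uint8, red, green, blue); there is no depth.
- optics.camera_params(name): a dict with "fov_y" (degrees; the focal length in pixels is half the picture's height over the tangent of half this angle, whatever the lens; pixels are square), "cx", "cy" (the principal point, pixels), "pose" (4x4, takes a point from camera to world coordinates). Camera axes: x right, y down, z forward; pixel columns grow to the right and rows downward; lengths in m; the calibration is good to about 2 mm. A picture is of the moment at which its call begins. camera_params takes no time and is no camera call.
- robot.job_done(): hands the job in; it is judged then, once.
The state is a dict: "t": time; "q": joint angles; "dq": joint speeds; "joint_torque": joint torques, N m; "eef_pos": TCP position; "ee_rot": TCP orientation; "contact_force": force on the tool from outside, world axes, zero at the start; "moment": the same for the moment, N m; "width": opening from 0.0 (shut) to 1.0 (fully open); "gripper_force": force on a finger pad.
Only numpy, scipy, OpenCV 4.12 (cv2) and the standard library are available. Lean on these libraries where they do the work, as an engineer would, in place of code of your own. Each camera call takes 0.05 s, during which the arm holds its last target. There are 200 camera calls.

## Working session

There is one attempt and no reset: what is moved stays moved. The work goes in short steps, Python scripts to look and compute and a tool call to move; the robot and the scene stay as the last step left them, time stands still between calls to the robot, and variables do not carry over. Pictures are saved under pics/ and viewed, at most 10 in all, crops included, and the job is handed in when it is done.

Besides the shell and the picture viewer there is one more tool, called as name([rows], argument=value, ...), one row to a line, values as JSON. arm_command: Moves the arm, as the interface text tells. Its arguments: {"type":"object","properties":{"moves":{"type":"array"},"squeeze":{"type":"number"}},"required":["moves"]}

```bash
mkdir -p pics; ls; python3 - <<'E'
from rig import readout, optics, robot
import cv2,numpy as np
print(readout.get_state(), robot.tip_reach)
for n in("top","side"):
    im=optics.read_camera(n); np.save(f"pics/{n}0.npy",im)
    cv2.imwrite(f"pics/{n}0.png",cv2.resize(im[:,:,::-1],(800,600),interpolation=cv2.INTER_CUBIC))
    print(n,optics.camera_params(n))
E
```

```text
pics
{'t': 0.0, 'q': array([ 1.11128928,  0.31170695,  0.01397452,  1.51313537, -0.00438519,
        1.31918401, -0.02725562]), 'dq': array([ 0.00325278,  0.00180371, -0.00063279, -0.00062924,  0.00078454,
       -0.00029358, -0.00054277]), 'joint_torque': array([-1.45739714e-04, -3.79916346e+01,  1.45834680e-01, -2.30585271e+01,
        1.21556717e-02,  1.34946799e-02, -6.47432572e-06]), 'eef_pos': array([ 0.22289476, -0.50203549,  0.25219963]), 'ee_rot': array([ 9.78253923e-01,  2.07407375e-01, -3.01121986e-04, -1.16323091e-03]), 'contact_force': array([0.13245302, 0.59916834, 0.0467516 ]), 'moment': array([-0.01721321,  0.00378379,  0.00194644]), 'gripper_force': 0.0, 'width': 1.003981229729314} 0.022
top {'fov_y': 56.15848973249725, 'cx': 283.179543491939, 'cy': 213.85410265085636, 'pose': array([[-1.11735361e-02, -9.91235086e-01,  1.31636457e-01,
         3.04381501e-01],
       [-9.99930414e-01,  1.15744065e-02,  2.28051755e-03,
         7.32120966e-04],
       [-3.78414287e-03, -1.31601816e-01, -9.91295436e-01,
         1.37737707e+00],
       [ 0.00000000e+00,  0.00000000e+00,  0.00000000e+00,
         1.00000000e+00]])}
side {'fov_y': 55.95531217749796, 'cx': 286.485773705651, 'cy': 216.62885401329956, 'pose': array([[-0.96437204, -0.11854874,  0.23650109,  0.23178728],
       [-0.2645369 ,  0.44093967, -0.85766686,  0.92241402],
       [-0.00260739, -0.8896732 , -0.45659041,  0.55778263],
       [ 0.        ,  0.        ,  0.        ,  1.        ]])}
```

View pics/top0.png

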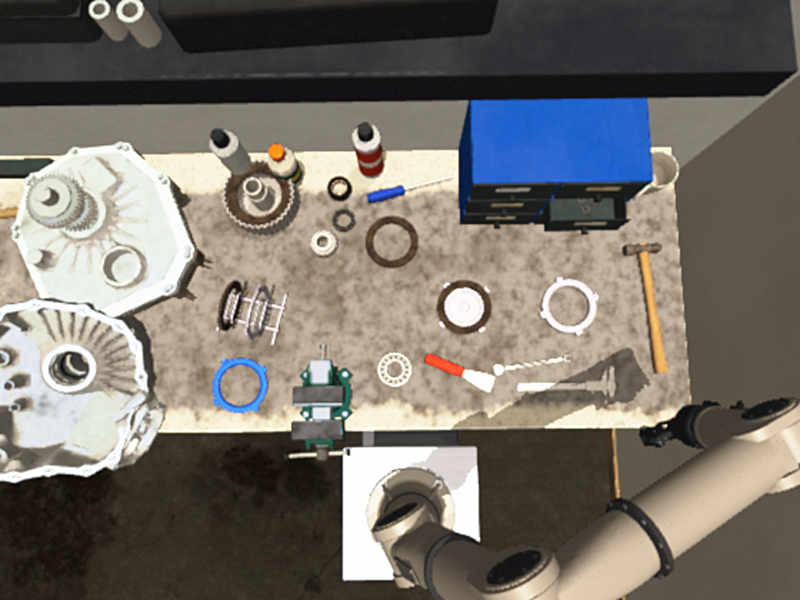

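View pics/side0.png

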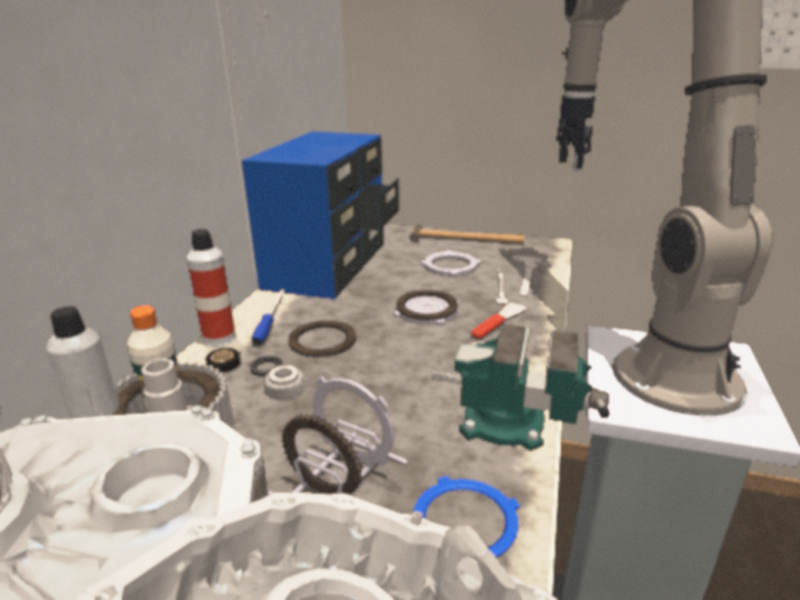

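The top view, in 800x600 pixels, shows:
- friction_disc at (391,241)
- the pack at (464,306)
- pressure_plate at (569,305)
- the rack at about (250,312), with the brown toothed disc in the left slot at (232,308) and a steel ring in the right slot at (262,312)
- a blue lookalike ring at (240,385), which is not meant

Next I'll take enlarged crops to confirm this.

```bash
cat > h.py <<'E'
import numpy as np,cv2
from rig import optics
def K(n):
    p=optics.camera_params(n);f=210/np.tan(np.radians(p["fov_y"]/2));return f,p["cx"],p["cy"],np.array(p["pose"])
def proj(n,P):
    f,cx,cy,T=K(n);c=(np.atleast_2d(P)-T[:3,3])@T[:3,:3]
    return np.c_[cx+f*c[:,0]/c[:,2],cy+f*c[:,1]/c[:,2]]
def back(n,uv,z):
    f,cx,cy,T=K(n);uv=np.atleast_2d(np.array(uv,float));d=np.c_[(uv[:,0]-cx)/f,(uv[:,1]-cy)/f,np.ones(len(uv))]@T[:3,:3].T
    return T[:3,3]+d*((z-T[2,3])/d[:,2])[:,None]
def tile(im,c0,r0,w,h):
    return cv2.resize(im[r0:r0+h,c0:c0+w,::-1],(400,300),interpolation=cv2.INTER_CUBIC)
E
python3 - <<'E'
from h import *
t=np.load("pics/top0.npy");s=np.load("pics/side0.npy")
for uv,z in(((391,241),.0085),((464,306),.0185),((569,305),.014),((250,312),.05)): print(back("top",np.array(uv)*.7,z))
a=np.hstack([tile(t,295,186,60,45),tile(t,368,192,60,45)])
b=np.hstack([tile(t,145,190,60,45),tile(s,185,250,108,81)])
cv2.imwrite("pics/c1.png",np.vstack([a,b]))
E
```

```text
[[0.64882032 0.03583798 0.0085    ]]
[[ 0.48192413 -0.14098344  0.0185    ]]
[[ 0.4819826  -0.39794441  0.014     ]]
[[0.46935079 0.37175224 0.05      ]]
```

View pics/c1.png

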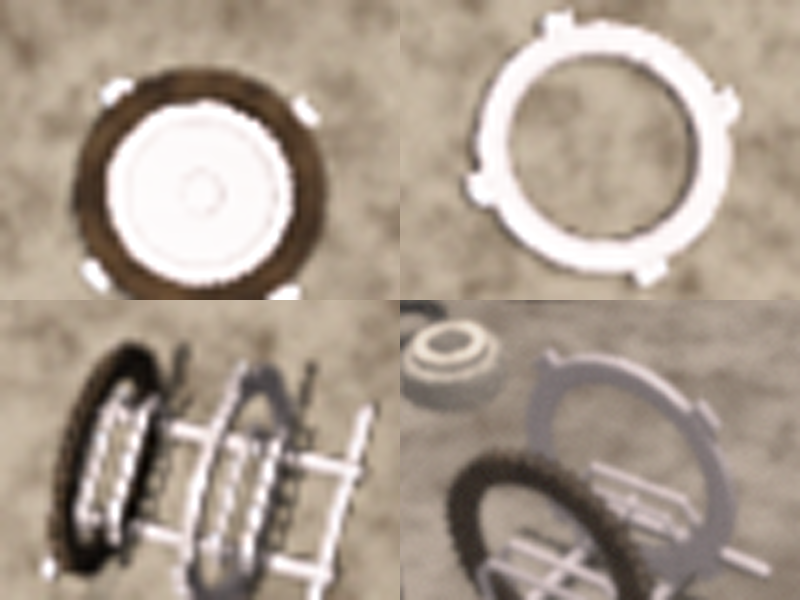

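The crop confirms the target. The grey lugged ring in the right-hand slot, at top (262,312) and side (355,415), is the steel_plate. The toothed brown disc is in the left slot, and the blue ring lies flat elsewhere. Now I'll fit the poses.

```bash
cat > fit.py <<'E'
from h import *
from scipy.optimize import minimize
def disc(th0,lugs=True,R=.066,n=720):
    a=np.linspace(0,2*np.pi,n,endpoint=False);r=np.full(n,R)
    if lugs:
        d=(a-np.pi/4+np.pi/4)%(np.pi/2)-np.pi/4
        m=np.abs(.074*np.sin(d))<.0081
        r[m]=.074/np.cos(d[m])
    return np.c_[r*np.cos(a+th0),r*np.sin(a+th0)]
S=8
def poly(shape,off,layers):
    """layers: (xy,z,level); returns supersampled float image crop"""
    h,w=shape;im=np.full((h*S,w*S),-1.,np.float32)
    for xy,z,l in layers:
        uv=(proj("top",np.c_[xy,np.full(len(xy),z)])-off+.5)*S-.5
        cv2.fillPoly(im,[np.round(uv*16).astype(np.int32)],l,shift=4)
    return im
def fitflat(im,kind,p0,half=28):
    g=im.astype(np.float32).mean(2);z0={'pack':.0185,'pp':.014,'fd':.0085,'sp':.006}[kind]
    c=np.round(proj("top",[p0[0],p0[1],z0])[0]).astype(int);off=c-half
    g=g[off[1]:off[1]+2*half,off[0]:off[0]+2*half]
    def lab(p):
        c=np.array(p[:2])
        if kind=='pack':
            b=np.array(p[3:5]);o=disc(p[2]);r=disc(0,False)
            return [(c+o,.0,1),(c+o,.01,1),(b+r,.01,2),(b+r,.0185,2),(b+disc(0,False,.048),.0185,1)]
        o=disc(p[2]) if kind!='fd' else disc(0,False)
        l=1 if kind!='fd' else 2
        return [(c+o,0,l),(c+o,z0,l),(c+disc(0,False,.048),z0,-1)]
    def cost(p):
        m=poly(g.shape,off,lab(p));ks=(1,2) if kind=='pack' else ((1,) if kind!='fd' else (2,))
        A=[np.ones(g.size)]+[cv2.GaussianBlur(cv2.resize((m==k).astype(np.float32),g.shape[::-1],interpolation=cv2.INTER_AREA),(0,0),.5).ravel() for k in ks]
        A=np.stack(A,1);s=np.linalg.lstsq(A,g.ravel(),rcond=None)
        return float(np.mean((A@s[0]-g.ravel())**2))
    best=None
    n=len(p0)
    ths=[0] if kind=='fd' else np.arange(-.7,.8,.2)
    for t in ths:
        q=np.array(p0,float)
        if kind!='fd':q[2]=t
        v=cost(q)
        if best is None or v<best[0]:best=(v,q)
    q=best[1];sx=np.vstack([q]+[q+np.eye(n)[i]*(.1 if i==2 else .005) for i in range(n)])
    r=minimize(cost,q,method='Nelder-Mead',options=dict(initial_simplex=sx,xatol=2e-5,fatol=1e-3,maxiter=400))
    return r.x,r.fun
E
python3 - <<'E'
from fit import *
t=np.load("pics/top0.npy")
print(*fitflat(t,'fd',[.649,.036]))
print(*fitflat(t,'pp',[.482,-.398,0]))
print(*fitflat(t,'pack',[.482,-.141,0,.482,-.141]))
# standing plate: edge-chamfer fit
s=np.load("pics/side0.npy")
def dt(im):
    e=cv2.Canny(cv2.cvtColor(cv2.resize(im,None,fx=4,fy=4,interpolation=cv2.INTER_CUBIC),cv2.COLOR_RGB2GRAY),60,140)
    return cv2.distanceTransform(255-e,cv2.DIST_L2,5)/4
D={'top':dt(t),'side':dt(s)}
def pts(p):
    x,y,yaw,tilt,roll=p; az=np.array([np.sin(-yaw)*np.cos(tilt),np.cos(yaw)*np.cos(tilt),np.sin(tilt)])
    h=np.array([np.cos(yaw),np.sin(yaw),0]);v=np.cross(h,az)
    o=disc(roll,n=360); 
    out=[np.array([x,y,.076])+q[:,:1]*h+q[:,1:]*v+k*az for q,k in((o,.003),(o,-.003))]
    return out,v
def cost(p):
    P,v=pts(p);c=0
    for n in D:
        for k,A in enumerate(P):
            sel=A[:,2]>.062
            if n=='side' and 0: continue
            uv=(proj(n,A[sel])+.5)*4-.5
            d=cv2.remap(D[n],uv[:,0].astype(np.float32),uv[:,1].astype(np.float32),cv2.INTER_LINEAR)
            c+=np.minimum(d,2.5).mean()
    return c
best=None
for x in np.arange(.45,.49,.01):
  for y in np.arange(.31,.36,.01):
    for yaw in(-.3,-.22,-.15):
      for ti in(-.06,0,.06):
        r=cost([x,y,yaw,ti,0])
        if best is None or r<best[0]:best=(r,[x,y,yaw,ti,0])
q=np.array(best[1]);sx=np.vstack([q]+[q+d for d in np.diag([.005,.005,.05,.04,.04])])
r=minimize(cost,q,method='Nelder-Mead',options=dict(initial_simplex=sx,maxiter=800));print(best,r.x,r.fun)
P,v=pts(r.x);print("top of rim",np.array([r.x[0],r.x[1],.076])+.066*v*np.sign(v[2]))
tl=[]
for n,im,(c0,r0,w,h) in(('top',t,(145,190,60,45)),('side',s,(185,250,108,81))):
    a=tile(im,c0,r0,w,h);k=400/w
    for A,col in zip(P,((0,255,0),(0,0,255))):
        uv=(proj(n,A)-[c0,r0]+.5)*k-.5
        cv2.polylines(a,[np.round(uv).astype(int)],True,col,1)
    tl.append(a)
cv2.imwrite("pics/c2.png",np.hstack(tl))
E
```

```text
[0.64809607 0.03557021] 273.88399346251754
[ 0.48241064 -0.39948966 -0.46691159] 330.12976015125537
[ 0.4823059  -0.1412066  -0.13120573  0.48107812 -0.13990048] 167.0846648325942Traceback (most recent call last):
  File "<stdin>", line 36, in <module>
    res = _minimize_neldermead(fun, x0, args, callback, bounds=bounds,
                               **options)
    fxr = func(xr)
    fx = function(np.copy(x), *(wrapper_args + args))
  File "<stdin>", line 24, in cost
  File "h.py", line 6, in proj
    f,cx,cy,T=K(n);c=(np.atleast_2d(P)-T[:3,3])@T[:3,:3]
              ~^^^
  File "h.py", line 4, in K
    p=optics.camera_params(n);f=210/np.tan(np.radians(p["fov_y"]/2));return f,p["cx"],p["cy"],np.array(p["pose"])
ValueError: time passes only in moves, steps and waits
```

```bash
python3 - <<'E'
import pickle
from rig import optics
pickle.dump({n:optics.camera_params(n) for n in("top","side")},open("cam.pkl","wb"))
E
sed -i 's/^def K/import pickle\nC=pickle.load(open("\.\/cam.pkl","rb"))\ndef K/; s/p=optics.camera_params(n)/p=C[n]/' h.py
cat > stand.py <<'E'
from fit import *
t=np.load("pics/top0.npy")
s=np.load("pics/side0.npy")
def dt(im):
    e=cv2.Canny(cv2.cvtColor(cv2.resize(im,None,fx=4,fy=4,interpolation=cv2.INTER_CUBIC),cv2.COLOR_RGB2GRAY),60,140)
    return cv2.distanceTransform(255-e,cv2.DIST_L2,5)/4
D={'top':dt(t),'side':dt(s)}
def pts(p):
    x,y,yaw,tilt,roll=p; az=np.array([np.sin(-yaw)*np.cos(tilt),np.cos(yaw)*np.cos(tilt),np.sin(tilt)])
    h=np.array([np.cos(yaw),np.sin(yaw),0]);v=np.cross(h,az)
    o=disc(roll,n=360)
    return [np.array([x,y,.076])+q[:,:1]*h+q[:,1:]*v+k*az for q,k in((o,.003),(o,-.003))],v
def cost(p):
    P,v=pts(p);c=0
    for n in D:
        for A in P:
            uv=(proj(n,A[A[:,2]>.062])+.5)*4-.5
            c+=np.minimum(cv2.remap(D[n],uv[:,0].astype(np.float32),uv[:,1].astype(np.float32),cv2.INTER_LINEAR),2.5).mean()
    return c
best=min(((cost([x,y,w,ti,0]),[x,y,w,ti,0]) for x in np.arange(.45,.49,.005) for y in np.arange(.31,.36,.005) for w in(-.3,-.22,-.15) for ti in(-.06,0,.06)),key=lambda a:a[0])
q=np.array(best[1]);sx=np.vstack([q]+[q+d for d in np.diag([.005,.005,.05,.04,.04])])
r=minimize(cost,q,method='Nelder-Mead',options=dict(initial_simplex=sx,maxiter=800));print(best,r.x,r.fun)
P,v=pts(r.x);print("top of rim",np.array([r.x[0],r.x[1],.076])+.066*v*np.sign(v[2]))
tl=[]
for n,im,(c0,r0,w,h) in(('top',t,(145,190,60,45)),('side',s,(185,250,108,81))):
    a=tile(im,c0,r0,w,h);k=400/w
    for A,col in zip(P,((0,255,0),(0,0,255))):
        uv=(proj(n,A)-[c0,r0]+.5)*k-.5
        cv2.polylines(a,[np.round(uv).astype(int)],True,col,1)
    tl.append(a)
cv2.imwrite("pics/c2.png",np.hstack(tl))
E
python3 stand.py
```

```text
(np.float32(6.015246), [np.float64(0.465), np.float64(0.34500000000000003), -0.22, -0.06, 0]) [ 4.66700145e-01  3.44758106e-01 -2.48446330e-01 -4.41223844e-02
  5.10362581e-06] 5.829887866973877
top of rim [0.46741599 0.34757985 0.14193577]
```

View pics/c2.png

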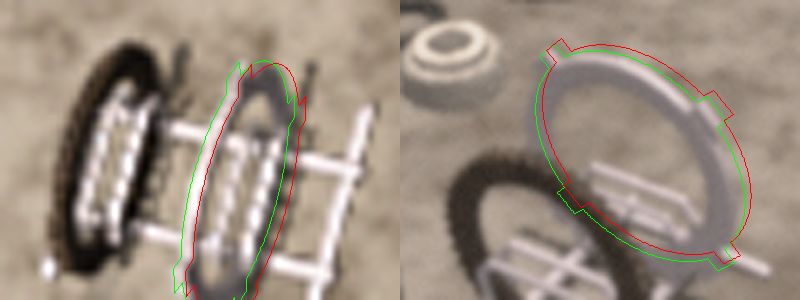

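In the overlay the top view matches. The side view is off by about 4 px: the model sits right of and above the plate. I'll check the side camera against the flat parts.

```bash
python3 - <<'E'
from fit import *
s=np.load("pics/side0.npy")
tl=[]
for (x,y,th,z,l) in((.4823,-.1412,-.131,.01,1),(.4824,-.3995,-.467,.014,1),(.6481,.0356,0,.0085,0)):
    o=disc(th,bool(l))+[x,y]; uv=proj("side",np.c_[o,np.full(len(o),z)]);c=np.round(uv.mean(0)).astype(int);c0,r0=c-[30,22]
    a=tile(s,c0,r0,60,45);cv2.polylines(a,[np.round((uv-[c0,r0]+.5)*400/60-.5).astype(int)],True,(0,255,0),1);tl.append(a)
# tool axis
from rig import readout
p=np.array([.2229,-.502,.2522]);uv=proj("side",[p,p-[0,0,-.0]+[0,0,-.022]]);c0,r0=np.round(uv[0]).astype(int)-[30,22]
a=tile(s,c0,r0,60,45)
for u in uv: cv2.circle(a,tuple(np.round((u-[c0,r0]+.5)*400/60-.5).astype(int)),4,(0,0,255),1)
tl.append(a)
cv2.imwrite("pics/c3.png",np.vstack([np.hstack(tl[:2]),np.hstack(tl[2:])]))
E
```

```text
(no output)
```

View pics/c3.png

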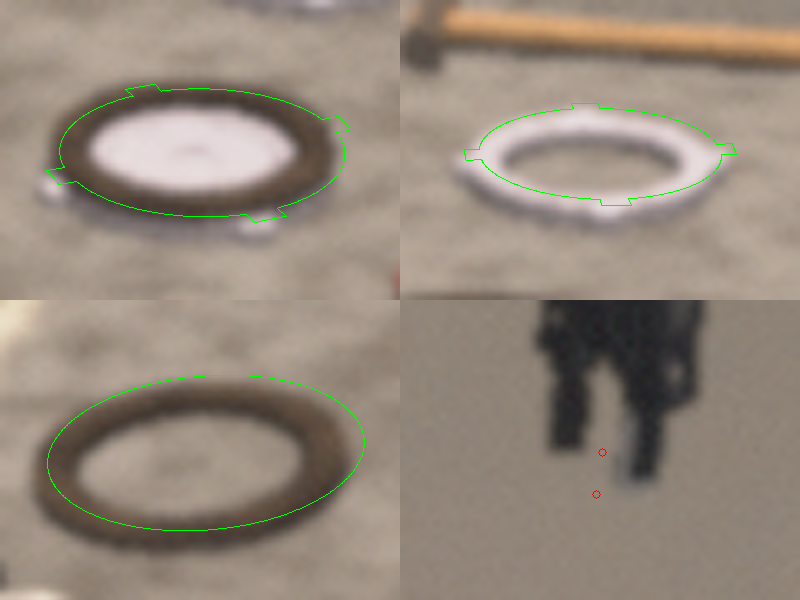

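The overlays show the side model sitting about 1.8 px right of and above every flat part, while the tool projection fits. The wall edge in the top view also bows, which suggests lens distortion. I'll estimate that next.

```bash
python3 - <<'E'
from h import *
from scipy.optimize import minimize_scalar
t=np.load("pics/top0.npy").astype(float).mean(2)
def edge(g,cols,rng,sgn):
    out=[]
    for c in cols:
        a,b=rng(c);d=sgn*np.diff(cv2.GaussianBlur(g,(0,0),1)[a:b,c]);i=int(d.argmax())
        if 0<i<len(d)-1 and d[i]>4:
            q=.5*(d[i-1]-d[i+1])/(d[i-1]-2*d[i]+d[i+1]);out.append((c,a+i+q+.5))
    return np.array(out)
W=edge(t,range(5,555,10),lambda c:(48,80),1)
B=edge(t,range(115,420,8),lambda c:(290,310),-1)
s=np.load("pics/side0.npy").astype(float).mean(2)
# bench front edge in side: per row, bright->dark along columns
V=edge(s.T.copy(),range(175,415,8),lambda r:(365,412),-1)[:,::-1]
print(len(W),len(B),len(V));print(W[::6].round(1).tolist(),B[::6].round(1).tolist(),V[::4].round(1).tolist())
for n,Ls in(("top",[W,B]),("side",[V])):
    f,cx,cy,_=K(n)
    def und(P,k):
        d=(P-[cx,cy])/f;u=d.copy()
        for _ in range(30): u=d/(1+k*(u**2).sum(1))[:,None]
        return u
    def res(k,L):
        u=und(L,k)*f;w=np.ones(len(u),bool)
        for _ in range(4):
            c=u[w].mean(0);n_=np.linalg.svd(u[w]-c)[2][1];r=np.abs((u-c)@n_);w=r<max(3*np.median(r[w]),.3)
        return np.sqrt((r[w]**2).mean()),w.sum()
    for L in Ls: print(n,[(k,)+tuple(np.round(res(k,L),3)) for k in(-.3,-.2,-.15,-.1,-.05,0,.05)])
E
```

```text
55 39 30
[[5.0, 74.3], [65.0, 73.3], [125.0, 72.5], [185.0, 71.6], [245.0, 70.8], [305.0, 69.9], [365.0, 69.2], [425.0, 68.5], [485.0, 67.6], [545.0, 58.8]] [[115.0, 302.4], [163.0, 302.4], [211.0, 294.5], [259.0, 301.4], [307.0, 300.5], [355.0, 299.8], [403.0, 299.5]] [[399.6, 175.0], [372.9, 207.0], [386.2, 239.0], [381.2, 271.0], [392.2, 303.0], [391.0, 335.0], [389.1, 367.0], [387.1, 399.0]]
top [(-0.3, np.float64(87.809), np.float64(54.0)), (-0.2, np.float64(5.704), np.float64(50.0)), (-0.15, np.float64(4.469), np.float64(54.0)), (-0.1, np.float64(2.56), np.float64(54.0)), (-0.05, np.float64(1.139), np.float64(54.0)), (0, np.float64(0.095), np.float64(53.0)), (0.05, np.float64(0.908), np.float64(54.0))]
top [(-0.3, np.float64(1.592), np.float64(35.0)), (-0.2, np.float64(0.485), np.float64(25.0)), (-0.15, np.float64(0.47), np.float64(28.0)), (-0.1, np.float64(0.44), np.float64(35.0)), (-0.05, np.float64(0.203), np.float64(33.0)), (0, np.float64(0.128), np.float64(32.0)), (0.05, np.float64(0.279), np.float64(35.0))]
side [(-0.3, np.float64(2.659), np.float64(23.0)), (-0.2, np.float64(2.958), np.float64(24.0)), (-0.15, np.float64(2.982), np.float64(24.0)), (-0.1, np.float64(3.0), np.float64(24.0)), (-0.05, np.float64(3.013), np.float64(24.0)), (0, np.float64(3.022), np.float64(24.0)), (0.05, np.float64(3.028), np.float64(24.0))]
```

The top lens is distortion-free, so the residual is the stated calibration slack, which I'll settle close by with the tool. This helper turns waypoints into row numbers.

```bash
cat > plan.py <<'E'
import numpy as np,sys,json
from rig import readout
def pose():
    s=readout.get_state();x,y,z,w=s["ee_rot"];p=np.r_[s["eef_pos"]*1000,2*np.arctan2(y,x)];return p,s
def rows(tgts,hand=None,start=None):
    """tgts: list of (x,y,z mm,phi rad or None,n rows)"""
    p=pose()[0] if start is None else np.array(start,float)
    for *g,n in tgts:
        g=[p[i] if v is None else v for i,v in enumerate(g)]
        d=(g[3]-p[3]+np.pi)%(2*np.pi)-np.pi;g[3]=p[3]+d;a=p.copy();g=np.array(g)
        for i in range(1,n+1):
            u=i/n;k=u-np.sin(2*np.pi*u)/(2*np.pi)*.5
            q=a+(g-a)*k;e=q-p;c,s_=np.cos(p[3]),np.sin(p[3])
            r=dict(dx=round(e[0]*c+e[1]*s_,1),dy=round(e[0]*s_-e[1]*c,1),dz=round(-e[2],1),turn=round(-e[3],3))
            print(json.dumps({k:v for k,v in r.items() if v}).replace(' ',''))
            p=p+[r["dx"]*c+r["dy"]*s_,r["dx"]*s_-r["dy"]*c,-r["dz"],-r["turn"]]
    print(p.round(3))
E
python3 - <<'E'
from plan import *
rows([(480,-150,330,1.6,10),(467,346,240,2.894,12)])
E
```

```text
{"dx":20.1,"dy":-11.6,"dz":-4.1,"turn":-0.063}
{"dx":27.8,"dy":-13.7,"dz":-5.6,"turn":-0.084}
{"dx":40.6,"dy":-16.0,"dz":-7.7,"turn":-0.118}
{"dx":54.3,"dy":-14.3,"dz":-10.0,"turn":-0.153}
{"dx":63.6,"dy":-6.7,"dz":-11.4,"turn":-0.173}
{"dx":63.9,"dy":4.4,"dz":-11.4,"turn":-0.174}
{"dx":54.5,"dy":13.5,"dz":-10.1,"turn":-0.152}
{"dx":40.3,"dy":16.8,"dz":-7.7,"turn":-0.118}
{"dx":27.0,"dy":15.2,"dz":-5.5,"turn":-0.084}
{"dx":19.2,"dy":13.0,"dz":-4.2,"turn":-0.063}
{"dx":21.6,"dy":0.1,"dz":3.9,"turn":-0.056}
{"dx":26.9,"dy":1.5,"dz":4.9,"turn":-0.071}
{"dx":35.7,"dy":4.7,"dz":6.5,"turn":-0.094}
{"dx":45.5,"dy":10.4,"dz":8.5,"turn":-0.121}
{"dx":52.5,"dy":18.8,"dz":10.1,"turn":-0.146}
{"dx":53.8,"dy":28.8,"dz":11.1,"turn":-0.159}
{"dx":48.7,"dy":37.0,"dz":11.1,"turn":-0.159}
{"dx":38.5,"dy":40.4,"dz":10.1,"turn":-0.146}
{"dx":26.9,"dy":38.0,"dz":8.5,"turn":-0.122}
{"dx":17.1,"dy":31.8,"dz":6.5,"turn":-0.094}
{"dx":10.5,"dy":24.8,"dz":4.9,"turn":-0.07}
{"dx":7.0,"dy":20.4,"dz":3.9,"turn":-0.056}
[466.994 346.008 240.024   2.894]
```

arm_command([
  {"dx": 20, "dy": -12, "dz": -4, "turn": -0.063, "hand": -0.2},
  {"dx": 28, "dy": -14, "dz": -6, "turn": -0.084},
  {"dx": 40, "dy": -16, "dz": -8, "turn": -0.118},
  {"dx": 54, "dy": -14, "dz": -10, "turn": -0.153},
  {"dx": 60, "dy": -7, "dz": -11, "turn": -0.173},
  {"dx": 60, "dy": 4, "dz": -11, "turn": -0.174},
  {"dx": 54, "dy": 13, "dz": -10, "turn": -0.152},
  {"dx": 44, "dy": 17, "dz": -8, "turn": -0.118},
  {"dx": 38, "dy": 15, "dz": -5, "turn": -0.084},
  {"dx": 36, "dy": 13, "dz": -2, "turn": -0.063},
])

```text
invalid input
```

```bash
python3 - <<'E'
from plan import *
p,s=pose();print(p,s["width"],s["t"]);rows([(467,346,240,2.894,10)])
E
```

```text
[ 2.22941711e+02 -5.02112562e+02  2.52324223e+02  4.17870781e-01] 0.9998823197569717 0.1
{"dx":30.2,"dy":-36.0,"dz":0.7,"turn":-0.132}
{"dx":46.3,"dy":-42.3,"dz":0.8,"turn":-0.176}
{"dx":74.5,"dy":-47.3,"dz":1.3,"turn":-0.247}
{"dx":108.1,"dy":-35.5,"dz":1.6,"turn":-0.32}
{"dx":129.5,"dy":0.3,"dz":1.8,"turn":-0.363}
{"dx":121.0,"dy":46.3,"dz":1.8,"turn":-0.363}
{"dx":84.9,"dy":75.7,"dz":1.6,"turn":-0.32}
{"dx":44.1,"dy":76.5,"dz":1.2,"turn":-0.247}
{"dx":17.0,"dy":60.4,"dz":0.9,"turn":-0.176}
{"dx":4.7,"dy":46.7,"dz":0.6,"turn":-0.132}
[467.005 345.985 240.024   2.894]
```

arm_command([
  {"dx": 20, "dy": -12, "dz": -4, "turn": -0.063, "hand": -0.2},
  {"dx": 28, "dy": -14, "dz": -6, "turn": -0.084, "hand": -0.2},
  {"dx": 40, "dy": -16, "dz": -8, "turn": -0.118, "hand": -0.2},
  {"dx": 54, "dy": -14, "dz": -10, "turn": -0.153, "hand": -0.2},
  {"dx": 60, "dy": -7, "dz": -11, "turn": -0.173, "hand": -0.2},
  {"dx": 60, "dy": 4, "dz": -11, "turn": -0.174, "hand": -0.2},
  {"dx": 54, "dy": 13, "dz": -10, "turn": -0.152, "hand": -0.2},
  {"dx": 44, "dy": 17, "dz": -8, "turn": -0.118, "hand": -0.2},
  {"dx": 38, "dy": 15, "dz": -5, "turn": -0.084, "hand": -0.2},
  {"dx": 36, "dy": 13, "dz": -2, "turn": -0.063, "hand": -0.2},
])

```text
t: 1.35
eef_pos: [0.4772, -0.1204, 0.3294]
ee_rot: [0.693, 0.721, 0.0, 0.001]
contact_force: [0.1, 0.1, -0.8]
width: 0.604
gripper_force: 0.0
```

```bash
sed -i 's/{k:v for k,v in r.items() if v}/{**r,"hand":hand}/' plan.py; python3 - <<'E'
from plan import *
p,s=pose();print(p,s["width"],s["t"]);rows([(467,346,240,2.894,10)],-.2)
E
```

```text
[ 477.15023994 -120.44887513  329.37202219    1.60951249] 0.6040426717539003 1.35
{"dx":24.8,"dy":0.4,"dz":4.8,"turn":-0.068,"hand":-0.2}
{"dx":33.1,"dy":2.8,"dz":6.3,"turn":-0.092,"hand":-0.2}
{"dx":45.9,"dy":8.2,"dz":8.9,"turn":-0.128,"hand":-0.2}
{"dx":57.4,"dy":18.1,"dz":11.6,"turn":-0.166,"hand":-0.2}
{"dx":61.0,"dy":31.1,"dz":13.1,"turn":-0.188,"hand":-0.2}
{"dx":54.1,"dy":41.9,"dz":13.1,"turn":-0.189,"hand":-0.2}
{"dx":39.8,"dy":45.1,"dz":11.5,"turn":-0.165,"hand":-0.2}
{"dx":24.7,"dy":39.6,"dz":9.0,"turn":-0.129,"hand":-0.2}
{"dx":13.8,"dy":30.2,"dz":6.3,"turn":-0.091,"hand":-0.2}
{"dx":8.2,"dy":23.4,"dz":4.8,"turn":-0.068,"hand":-0.2}
[467.042 345.995 239.972   2.894]
```

arm_command([
  {"dx": 24.8, "dy": 0.4, "dz": 4.8, "turn": -0.068, "hand": -0.2},
  {"dx": 33.1, "dy": 2.8, "dz": 6.3, "turn": -0.092, "hand": -0.2},
  {"dx": 45.9, "dy": 8.2, "dz": 8.9, "turn": -0.128, "hand": -0.2},
  {"dx": 57, "dy": 18, "dz": 11.6, "turn": -0.166, "hand": -0.2},
  {"dx": 54, "dy": 31, "dz": 13, "turn": -0.187, "hand": -0.2},
  {"dx": 54, "dy": 31, "dz": 13, "turn": -0.187, "hand": -0.2},
  {"dx": 44, "dy": 44, "dz": 11.5, "turn": -0.165, "hand": -0.2},
  {"dx": 28, "dy": 42, "dz": 9, "turn": -0.129, "hand": -0.2},
  {"dx": 14, "dy": 37, "dz": 6.3, "turn": -0.091, "hand": -0.2},
  {"dx": 8, "dy": 28, "dz": 4.8, "turn": -0.07, "hand": -0.2},
])

```text
t: 2.6
eef_pos: [0.4631, 0.3433, 0.2389]
ee_rot: [0.125, 0.992, -0.0, -0.001]
contact_force: [-0.5, 0.4, 0.7]
width: 0.598
gripper_force: 0.0
```

```bash
python3 - <<'E'
from plan import *
from h import *
p,s=pose();print(p,s["width"],s["t"])
im=optics.read_camera("side");np.save("pics/side1.npy",im)
c0,r0,w,h=170,190,160,120
a=cv2.resize(im[r0:r0+h,c0:c0+w,::-1],(800,600),interpolation=cv2.INTER_CUBIC)
e=p[:3]/1000;ph=p[3];Y=np.array([np.sin(ph),-np.cos(ph),0])
for k in(-1,1):
    u=proj("side",[e+Y*.0257*k+[0,0,-.015]])[0];cv2.circle(a,tuple(np.round((u-[c0,r0]+.5)*5-.5).astype(int)),5,(0,0,255),1)
cv2.imwrite("pics/c4.png",a)
E
```

```text
[463.07024231 343.2625834  238.89533527   2.890558  ] 0.5983476115290961 2.6
```

View pics/c4.png

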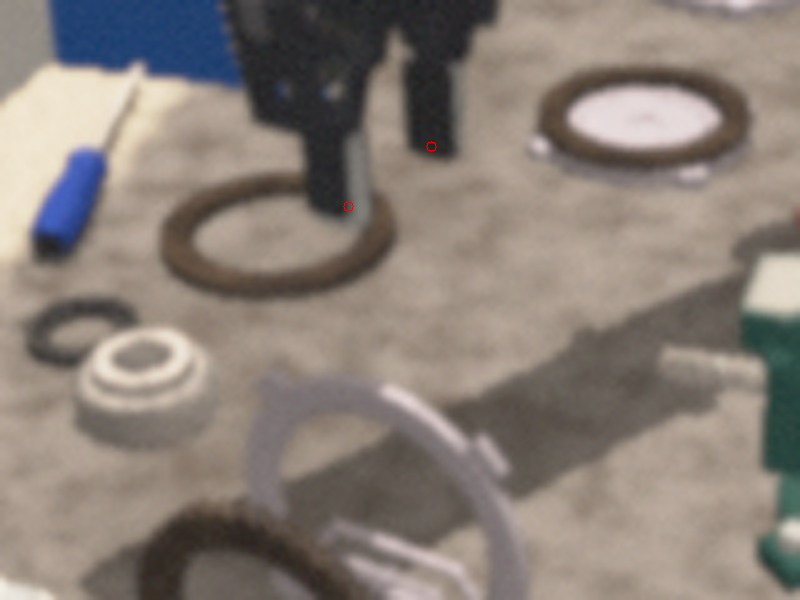

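The crop shows both fingertips 1–2 px below their predicted circles at (348,207) and (432,147), so the side camera has about a +1.6 px row offset. I'll refit everything in the side view with that correction and compare it with the top view.

```bash
sed -e 's/"top"/CAM/g' fit.py | sed '1a CAM="side"\nDUV=np.array([0,1.6])' | sed 's/(proj(CAM,np.c_\[xy,np.full(len(xy),z)\])-off/(proj(CAM,np.c_[xy,np.full(len(xy),z)])+DUV-off/' > fits.py
python3 - <<'E'
import fits
from fits import *
s=np.load("pics/side0.npy")
for k,p in(('fd',[.649,.036]),('pp',[.482,-.398,0]),('pack',[.482,-.141,0,.482,-.141])):
    print(k,*fitflat(s,k,p))
# standing plate, side only, yaw/tilt fixed to top result
src=open("stand.py").read().split("best=")[0].replace("D={'top':dt(t),'side':dt(s)}","D={'side':dt(s)}").replace("proj(n,A[A[:,2]>.062])","(proj(n,A[A[:,2]>.062])+[0,1.6])")
exec(src)
def best(f):
    return min(((f(x,y),x,y) for x in np.arange(.45,.49,.001) for y in np.arange(.33,.365,.001)),key=lambda a:a[0])
for ti in(-.08,-.044,0): print(ti,best(lambda x,y:cost([x,y,-.248,ti,0])))
D={'top':dt(t)}
_p=proj
src2=src.replace("+[0,1.6]","").replace("D={'side':dt(s)}","D={'top':dt(t)}");exec(src2)
for ti in(-.08,-.044,0): print('top',ti,best(lambda x,y:cost([x,y,-.248,ti,0])))
E
```

```text
fd [0.65414372 0.03786525] 375.1193996941625
pp [ 0.4895549  -0.41852647  0.80931811] 525.8975509832471
pack [ 0.48776698 -0.15430173 -0.25078147  0.48590218 -0.13708693] 310.1636476684684
-0.08 (np.float32(4.465806), np.float64(0.456), np.float64(0.35600000000000004))
-0.044 (np.float32(4.457458), np.float64(0.455), np.float64(0.35900000000000004))
0 (np.float32(4.450547), np.float64(0.455), np.float64(0.36200000000000004))
top -0.08 (np.float32(0.95160943), np.float64(0.466), np.float64(0.343))
top -0.044 (np.float32(0.90788597), np.float64(0.466), np.float64(0.34500000000000003))
top 0 (np.float32(0.9247669), np.float64(0.468), np.float64(0.34700000000000003))
```

```bash
python3 - <<'E'
from plan import *
rows([(470,349,160,2.894,4),(470,349,135,2.894,3)],-.2)
E
```

```text
{"dx":-1.3,"dy":0.6,"dz":13.3,"turn":0.0,"hand":-0.2}
{"dx":-2.6,"dy":1.3,"dz":25.8,"turn":0.001,"hand":-0.2}
{"dx":-2.5,"dy":1.2,"dz":25.8,"turn":0.001,"hand":-0.2}
{"dx":-1.3,"dy":0.6,"dz":13.3,"turn":0.0,"hand":-0.2}
{"dx":-0.0,"dy":0.0,"dz":6.6,"turn":0.0,"hand":-0.2}
{"dx":-0.0,"dy":0.0,"dz":11.8,"turn":0.0,"hand":-0.2}
{"dx":-0.0,"dy":0.0,"dz":6.6,"turn":0.0,"hand":-0.2}
[469.989 348.981 135.017   2.894]
```

arm_command([
  {"dx": -1.3, "dy": 1, "dz": 13, "turn": 0, "hand": -0.2},
  {"dx": -2.6, "dy": 2, "dz": 26, "turn": 0, "hand": -0.2},
  {"dx": -2.5, "dy": 2, "dz": 26, "turn": 0, "hand": -0.2},
  {"dx": -1, "dy": 2, "dz": 20, "turn": 0, "hand": -0.2},
  {"dx": 0, "dy": 0, "dz": 12, "turn": 0, "hand": -0.2},
  {"dx": 0, "dy": 0, "dz": 7, "turn": 0, "hand": -0.2},
  {"dx": 0, "dy": 0, "dz": 0, "turn": 0, "hand": 0.5},
  {"dx": 0, "dy": 0, "dz": 0, "turn": 0, "hand": 0.7},
  {"dx": 0, "dy": 0, "dz": 0, "turn": 0, "hand": 0.8},
  {"dx": 0, "dy": 0, "dz": 0, "turn": 0, "hand": 0.85},
], squeeze=20)

```text
t: 3.9
eef_pos: [0.4744, 0.3465, 0.1363]
ee_rot: [0.129, 0.992, 0.001, 0.0]
contact_force: [0.5, -0.3, 1.6]
width: 0.08
gripper_force: 2.2
```

arm_command([
  {"dx": 0, "dy": 0, "dz": 0, "turn": 0, "hand": 0.9},
  {"dx": 0, "dy": 0, "dz": 0, "turn": 0, "hand": 0.95},
  {"dx": 0, "dy": 0, "dz": 0, "turn": 0, "hand": 1},
  {"dx": 0, "dy": 0, "dz": 0, "turn": 0, "hand": 1},
])

```text
t: 4.4
eef_pos: [0.4744, 0.3468, 0.1363]
ee_rot: [0.129, 0.992, 0.001, 0.0]
contact_force: [0.6, 1.5, 3.6]
width: 0.066
gripper_force: 21.7
```

arm_command([
  {"dx": 0, "dy": 0, "dz": 0, "turn": 0, "hand": 1},
  {"dx": 0, "dy": 0, "dz": -8, "turn": 0, "hand": 1},
  {"dx": 0, "dy": 0, "dz": -18, "turn": 0, "hand": 1},
  {"dx": 0, "dy": 0, "dz": -24, "turn": 0, "hand": 1},
  {"dx": 0, "dy": 0, "dz": -20, "turn": 0, "hand": 1},
  {"dx": 0, "dy": 0, "dz": -12, "turn": 0, "hand": 1},
], squeeze=60)

```text
t: 5.15
eef_pos: [0.4738, 0.3446, 0.2188]
ee_rot: [0.129, 0.992, -0.002, -0.0]
contact_force: [0.4, 0.4, -3.4]
width: 0.06
gripper_force: 59.4
```

```bash
python3 - <<'E'
from plan import *
p,s=pose();print(p,s["width"],s["contact_force"])
rows([(484,175,170,3.01,8),(484,175,131,3.01,5)],1)
E
```

```text
[473.818817   344.59997756 218.75744743   2.88204771] 0.06007154619114735 [ 0.39335809  0.42091406 -3.35720885]
{"dx":-3.7,"dy":-11.1,"dz":3.4,"turn":-0.009,"hand":1}
{"dx":-5.2,"dy":-16.4,"dz":4.9,"turn":-0.013,"hand":1}
{"dx":-7.4,"dy":-24.1,"dz":7.2,"turn":-0.019,"hand":1}
{"dx":-8.5,"dy":-29.6,"dz":8.9,"turn":-0.023,"hand":1}
{"dx":-7.8,"dy":-29.8,"dz":8.8,"turn":-0.023,"hand":1}
{"dx":-5.8,"dy":-24.6,"dz":7.2,"turn":-0.019,"hand":1}
{"dx":-3.6,"dy":-16.8,"dz":5.0,"turn":-0.013,"hand":1}
{"dx":-2.4,"dy":-11.5,"dz":3.4,"turn":-0.009,"hand":1}
{"dx":0.0,"dy":0.0,"dz":4.8,"turn":0.0,"hand":1}
{"dx":0.0,"dy":0.0,"dz":9.0,"turn":0.0,"hand":1}
{"dx":0.0,"dy":0.0,"dz":11.4,"turn":0.0,"hand":1}
{"dx":0.0,"dy":0.0,"dz":8.9,"turn":0.0,"hand":1}
{"dx":0.0,"dy":0.0,"dz":4.9,"turn":0.0,"hand":1}
[484.024 174.988 130.957   3.01 ]
```

arm_command([
  {"dx": -3.7, "dy": -11, "dz": 0, "turn": -0.009, "hand": 1},
  {"dx": -5.2, "dy": -16.4, "dz": 2, "turn": -0.013, "hand": 1},
  {"dx": -7.4, "dy": -24, "dz": 5, "turn": -0.019, "hand": 1},
  {"dx": -8.5, "dy": -29.6, "dz": 10, "turn": -0.023, "hand": 1},
  {"dx": -7.8, "dy": -29.8, "dz": 14, "turn": -0.023, "hand": 1},
  {"dx": -5.8, "dy": -24.6, "dz": 17, "turn": -0.019, "hand": 1},
  {"dx": -3.6, "dy": -16.8, "dz": 14, "turn": -0.013, "hand": 1},
  {"dx": -2.4, "dy": -11.5, "dz": 12, "turn": -0.009, "hand": 1},
  {"dx": 0, "dy": 0, "dz": 8, "turn": 0, "hand": 1},
  {"dx": 0, "dy": 0, "dz": 4, "turn": 0, "hand": 1},
])

```text
t: 6.4
eef_pos: [0.4841, 0.178, 0.1314]
ee_rot: [0.065, 0.998, 0.001, -0.0]
contact_force: [-0.9, 0.1, -2.7]
width: 0.058
gripper_force: 59.4
```

arm_command([
  {"dx": 0, "dy": 0, "dz": 0, "turn": 0, "hand": 1},
])

```text
t: 6.52
eef_pos: [0.4842, 0.1781, 0.1318]
ee_rot: [0.064, 0.998, 0.0, 0.0]
contact_force: [-0.5, -0.4, -2.9]
width: 0.057
gripper_force: 59.4
```

arm_command([
  {"dx": 0, "dy": 0, "dz": 2.5, "turn": 0, "hand": 1},
  {"dx": 0, "dy": 0, "dz": 1.5, "turn": 0, "hand": 1},
  {"dx": 0, "dy": 0, "dz": 1, "turn": 0, "hand": 1},
  {"dx": 0, "dy": 0, "dz": 0.5, "turn": 0, "hand": 1},
])

```text
t: 7.02
eef_pos: [0.4848, 0.1769, 0.1268]
ee_rot: [0.065, 0.998, 0.0, 0.0]
contact_force: [0.2, -0.1, 2.6]
width: 0.06
gripper_force: 60.2
```

```bash
python3 - <<'E'
import numpy as np
u0,z0=0,105
for a in list(range(4,77,4))+[80,84,88,90]:
    r=np.radians(a);u=123*np.sin(r)-3*np.cos(r)+3;z=max(3,112*np.cos(r)-7);w=18*np.sin(r)+6*np.cos(r)+3
    print(a,"dy",round(u0-u,1),"dz",round(z0-z,1),"hand",round(1-2*w/85,2),"u",round(u),"tip",round(z));u0,z0=u,z
E
```

```text
4 dy -8.6 dz 0.3 hand 0.76 u 9 tip 105
8 dy -8.6 dz 0.8 hand 0.73 u 17 tip 104
12 dy -8.5 dz 1.4 hand 0.7 u 26 tip 103
16 dy -8.4 dz 1.9 hand 0.68 u 34 tip 101
20 dy -8.2 dz 2.4 hand 0.65 u 42 tip 98
24 dy -8.0 dz 2.9 hand 0.63 u 50 tip 95
28 dy -7.8 dz 3.4 hand 0.61 u 58 tip 92
32 dy -7.5 dz 3.9 hand 0.59 u 66 tip 88
36 dy -7.2 dz 4.4 hand 0.57 u 73 tip 84
40 dy -6.9 dz 4.8 hand 0.55 u 80 tip 79
44 dy -6.5 dz 5.2 hand 0.53 u 86 tip 74
48 dy -6.1 dz 5.6 hand 0.52 u 92 tip 68
52 dy -5.7 dz 6.0 hand 0.51 u 98 tip 62
56 dy -5.2 dz 6.3 hand 0.5 u 103 tip 56
60 dy -4.7 dz 6.6 hand 0.49 u 108 tip 49
64 dy -4.2 dz 6.9 hand 0.49 u 112 tip 42
68 dy -3.7 dz 7.1 hand 0.48 u 116 tip 35
72 dy -3.1 dz 7.3 hand 0.48 u 119 tip 28
76 dy -2.6 dz 7.5 hand 0.48 u 122 tip 20
80 dy -2.0 dz 7.6 hand 0.49 u 124 tip 12
84 dy -1.4 dz 7.7 hand 0.49 u 125 tip 5
88 dy -0.8 dz 1.7 hand 0.5 u 126 tip 3
90 dy -0.2 dz 0 hand 0.51 u 126 tip 3
```

arm_command([
  {"dx": 0, "dy": 0, "dz": 0, "turn": 0, "hand": 0.8},
  {"dx": 0, "dy": -2, "dz": 0, "turn": 0, "hand": 0.76},
  {"dx": 0, "dy": -6.6, "dz": 0.3, "turn": 0, "hand": 0.76},
  {"dx": 0, "dy": -8.6, "dz": 0.8, "turn": 0, "hand": 0.73},
  {"dx": 0, "dy": -8.5, "dz": 1.4, "turn": 0, "hand": 0.7},
  {"dx": 0, "dy": -8.4, "dz": 1.9, "turn": 0, "hand": 0.68},
  {"dx": 0, "dy": -8.2, "dz": 2.4, "turn": 0, "hand": 0.65},
  {"dx": 0, "dy": -8, "dz": 2.9, "turn": 0, "hand": 0.63},
], squeeze=20)

```text
t: 8.02
eef_pos: [0.4778, 0.1261, 0.1162]
ee_rot: [0.065, 0.998, -0.0, -0.0]
contact_force: [-0.6, -0.6, 0.0]
width: 0.183
gripper_force: 0.2
```

```bash
python3 - <<'E'
from h import *
from rig import readout
s=readout.get_state();print(s["eef_pos"],s["contact_force"],s["width"],s["gripper_force"])
im=optics.read_camera("side")
c=proj("side",[[.478,.12,.08]])[0].astype(int);c0,r0=c-[70,52]
cv2.imwrite("pics/c5.png",cv2.resize(im[r0:r0+105,c0:c0+140,::-1],(640,480),interpolation=cv2.INTER_CUBIC))
E
```

```text
[0.4777836  0.12606944 0.11623199] [-0.58799479 -0.5904183   0.04096662] 0.18266533646074667 0.24761671316809952
```

View pics/c5.png

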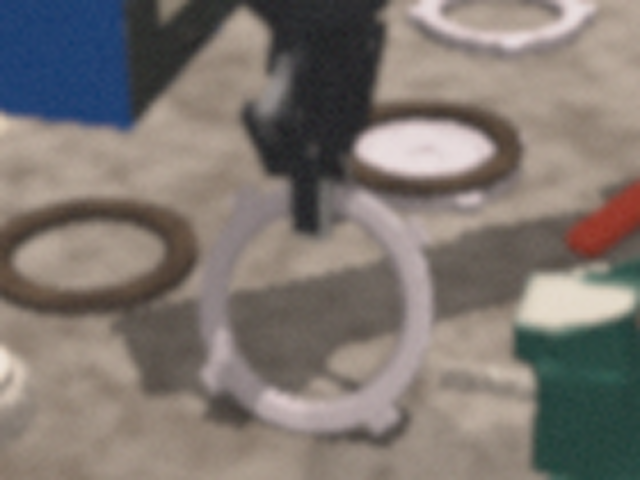

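The plate, centred near (315,310), leans with its lower rim on the bench and its upper band held loosely between the fingers at (315,200). The tipping works as planned, so I'll continue.

arm_command([
  {"dx": 0, "dy": -7.8, "dz": 3.4, "turn": 0, "hand": 0.61},
  {"dx": 0, "dy": -7.5, "dz": 3.9, "turn": 0, "hand": 0.59},
  {"dx": 0, "dy": -7.2, "dz": 4.4, "turn": 0, "hand": 0.57},
  {"dx": 0, "dy": -6.9, "dz": 4.8, "turn": 0, "hand": 0.55},
  {"dx": 0, "dy": -6.5, "dz": 5.2, "turn": 0, "hand": 0.53},
  {"dx": 0, "dy": -6.1, "dz": 5.6, "turn": 0, "hand": 0.53},
  {"dx": 0, "dy": -5.7, "dz": 6, "turn": 0, "hand": 0.53},
  {"dx": 0, "dy": -5.2, "dz": 6.3, "turn": 0, "hand": 0.52},
])

```text
t: 9.07
eef_pos: [0.4709, 0.0739, 0.0764]
ee_rot: [0.065, 0.998, -0.0, -0.0]
contact_force: [-0.7, -1.2, -1.5]
width: 0.241
gripper_force: 0.6
```

```bash
python3 - <<'E'
from h import *
from rig import readout
s=readout.get_state();print(s["eef_pos"],s["contact_force"],s["width"],s["gripper_force"])
im=optics.read_camera("side")
c=proj("side",[[.478,.12,.06]])[0].astype(int);c0,r0=c-[70,52]
cv2.imwrite("pics/c6.png",cv2.resize(im[r0:r0+105,c0:c0+140,::-1],(640,480),interpolation=cv2.INTER_CUBIC))
E
```

```text
[0.47090744 0.07388563 0.0763999 ] [-0.67690171 -1.18771875 -1.47021919] 0.24052198331646427 0.5710792355239391
```

View pics/c6.png

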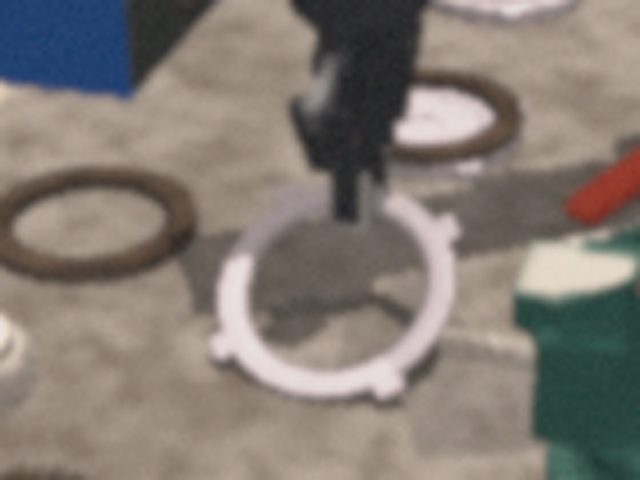

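The plate at (335,290) is now about 55° over and still captive in the jaws. I'll finish the tipping.

arm_command([
  {"dx": 0, "dy": -4.7, "dz": 6.6, "turn": 0, "hand": 0.51},
  {"dx": 0, "dy": -4.2, "dz": 6.9, "turn": 0, "hand": 0.51},
  {"dx": 0, "dy": -3.7, "dz": 7.1, "turn": 0, "hand": 0.5},
  {"dx": 0, "dy": -3.1, "dz": 7.3, "turn": 0, "hand": 0.5},
  {"dx": 0, "dy": -2.6, "dz": 7.5, "turn": 0, "hand": 0.5},
  {"dx": 0, "dy": -2, "dz": 7, "turn": 0, "hand": 0.5},
  {"dx": 0, "dy": -1.4, "dz": 5, "turn": 0, "hand": 0.5},
  {"dx": 0, "dy": -1, "dz": 3, "turn": 0, "hand": 0.5},
])

```text
t: 10.12
eef_pos: [0.468, 0.0527, 0.0279]
ee_rot: [0.065, 0.998, -0.0, -0.0]
contact_force: [-8.4, -0.9, 31.3]
width: 0.251
gripper_force: 15.4
```

```bash
python3 - <<'E'
from h import *
from rig import readout
s=readout.get_state();print(s["eef_pos"],s["contact_force"],s["width"],s["gripper_force"])
im=optics.read_camera("side")
c=proj("side",[[.478,.12,.03]])[0].astype(int);c0,r0=c-[70,52]
cv2.imwrite("pics/c7.png",cv2.resize(im[r0:r0+105,c0:c0+140,::-1],(640,480),interpolation=cv2.INTER_CUBIC))
E
```

```text
[0.46804766 0.05265803 0.02785188] [-8.40247576 -0.94775495 31.27926096] 0.2506596343895242 15.444252267479897
```

View pics/c7.png

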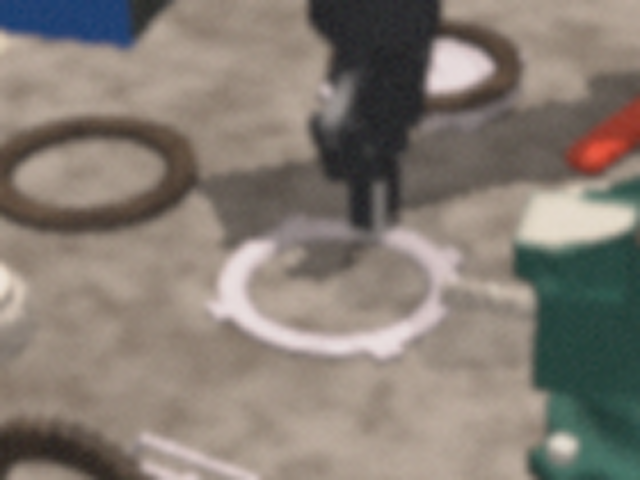

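The plate, centred near (335,290), is almost flat, but the band is jammed between the pads with 31 N. I'll open the jaws a little to let it settle.

arm_command([
  {"dx": 0, "dy": 0, "dz": -1.5, "turn": 0, "hand": 0.47},
  {"dx": 0, "dy": 0, "dz": 0, "turn": 0, "hand": 0.44},
  {"dx": 0, "dy": 0, "dz": 0, "turn": 0, "hand": 0.42},
])

```text
t: 10.55
eef_pos: [0.4684, 0.0518, 0.028]
ee_rot: [0.065, 0.998, 0.0, 0.0]
contact_force: [0.5, -0.8, 2.0]
width: 0.292
gripper_force: 1.1
```

arm_command([
  {"dx": 0, "dy": 0, "dz": 2, "turn": 0, "hand": 0.42},
  {"dx": 0, "dy": 0, "dz": 2, "turn": 0, "hand": 0.42},
  {"dx": 0, "dy": 0, "dz": 1, "turn": 0, "hand": 0.42},
  {"dx": 0, "dy": 0, "dz": 0, "turn": 0, "hand": 0.42},
])

```text
t: 11.05
eef_pos: [0.4686, 0.0521, 0.0275]
ee_rot: [0.065, 0.998, -0.002, 0.001]
contact_force: [-11.8, -5.0, 42.5]
width: 0.291
gripper_force: 21.3
```

```bash
python3 - <<'E'
from plan import *
from fits import *
p,s=pose();print(p,s["contact_force"],s["width"],s["gripper_force"])
im=optics.read_camera("side");np.save("pics/side2.npy",im)
t=optics.read_camera("top");np.save("pics/top2.npy",t)
print(fitflat(im,'sp',[.476,.110,0],34))
import fit;print(fit.fitflat(t,'sp',[.476,.110,0],28))
E
```

```text
[468.55670131  52.10829902  27.5392833    3.01157859] [-11.75091984  -5.0088503   42.49291473] 0.29093257220631386 21.25838445033878
(array([ 0.47307351,  0.1136639 , -0.15805771]), np.float64(1105.1138988739212))
(array([ 0.46694728,  0.11525347, -0.13635802]), np.float64(871.2306775608134))
```

A finger is standing on the plate's band. The plate has slid about 5 mm towards +y, so I'll lift, shift, open a bit more and go down again.

arm_command([
  {"dx": 0, "dy": 0, "dz": -5, "turn": 0, "hand": 0.42},
  {"dx": 0, "dy": 0, "dz": -4, "turn": 0, "hand": 0.3},
  {"dx": 0, "dy": 5, "dz": 0, "turn": 0, "hand": 0.25},
  {"dx": 0, "dy": 0, "dz": 0, "turn": 0, "hand": 0.25},
])

```text
t: 11.65
eef_pos: [0.4684, 0.0575, 0.0315]
ee_rot: [0.065, 0.998, 0.0, -0.0]
contact_force: [0.1, 0.5, -0.4]
width: 0.373
gripper_force: 0.0
```

```bash
python3 - <<'E'
from plan import *
from fits import *
import fit
p,s=pose();print(p,s["contact_force"],s["width"],s["gripper_force"])
im=optics.read_camera("side");t=optics.read_camera("top")
a=fitflat(im,'sp',[.473,.114,-.13],34);b=fit.fitflat(t,'sp',[.473,.114,-.13],28);print(a,b)
tl=[]
for n,g,q,d,wd in(("top",t,b[0],0,80),("side",im,a[0],[0,1.6],80)):
    o=disc(q[2])+q[:2];uv=proj(n,np.c_[o,np.full(len(o),.006)])+d;c0,r0=np.round(uv.mean(0)).astype(int)-[40,30]
    A=tile(g,c0,r0,80,60);cv2.polylines(A,[np.round((uv-[c0,r0]+.5)*5-.5).astype(int)],True,(0,255,0),1);tl.append(A)
cv2.imwrite("pics/c8.png",np.hstack(tl))
E
```

```text
[468.38959188  57.52718704  31.50929144   3.01179779] [ 0.12736533  0.49282463 -0.38323136] 0.37285253360379866 0.0
(array([ 0.47329759,  0.11305397, -0.14410357]), np.float64(1099.510631206009)) (array([ 0.46688915,  0.1152809 , -0.1401453 ]), np.float64(847.0765031818291))
```

View pics/c8.png

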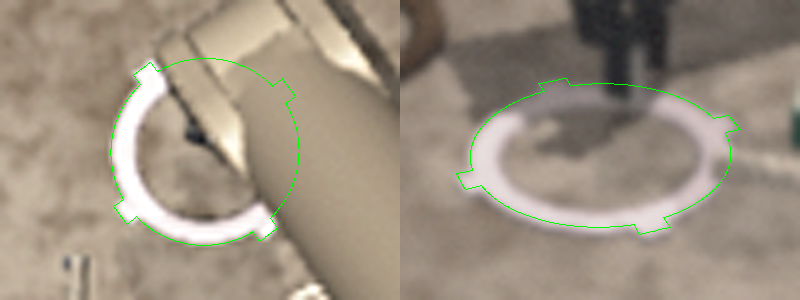

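The flat plate fits well in both views: centre about (0.470,0.114), yaw -0.14, in line with the tool. Descending and gripping.

arm_command([
  {"dx": 0, "dy": 0, "dz": 4, "turn": 0, "hand": 0.25},
  {"dx": 0, "dy": 0, "dz": 3, "turn": 0, "hand": 0.25},
  {"dx": 0, "dy": 0, "dz": 1, "turn": 0, "hand": 0.3},
  {"dx": 0, "dy": 0, "dz": 0, "turn": 0, "hand": 0.4},
  {"dx": 0, "dy": 0, "dz": 0, "turn": 0, "hand": 0.48},
  {"dx": 0, "dy": 0, "dz": 0, "turn": 0, "hand": 0.53},
  {"dx": 0, "dy": 0, "dz": 0, "turn": 0, "hand": 0.58},
  {"dx": 0, "dy": 0, "dz": 0, "turn": 0, "hand": 0.7},
  {"dx": 0, "dy": 0, "dz": 0, "turn": 0, "hand": 1},
], squeeze=30)

```text
t: 12.88
eef_pos: [0.4688, 0.057, 0.0242]
ee_rot: [0.065, 0.998, -0.0, 0.0]
contact_force: [-1.3, 1.6, 3.1]
width: 0.191
gripper_force: 28.6
```

arm_command([
  {"dx": 0, "dy": 0, "dz": 0, "turn": 0, "hand": 1},
  {"dx": 0, "dy": 0, "dz": 0, "turn": 0, "hand": 1},
  {"dx": 0, "dy": 0, "dz": -4, "turn": 0, "hand": 1},
  {"dx": 0, "dy": 0, "dz": -10, "turn": 0, "hand": 1},
  {"dx": 0, "dy": 0, "dz": -18, "turn": 0, "hand": 1},
  {"dx": 0, "dy": 0, "dz": -20, "turn": 0, "hand": 1},
  {"dx": 0, "dy": 0, "dz": -14, "turn": 0, "hand": 1},
  {"dx": 0, "dy": 0, "dz": -6, "turn": 0, "hand": 1},
], squeeze=100)

```text
t: 13.88
eef_pos: [0.4694, 0.0568, 0.0973]
ee_rot: [0.065, 0.998, -0.0, 0.001]
contact_force: [0.4, 0.2, -2.2]
width: 0.146
gripper_force: 97.4
```

```bash
python3 - <<'E'
from plan import *
p,s=pose();print(p,s["contact_force"],s["width"],s["gripper_force"])
c=np.array([484.5,-140]);ph=np.pi-.131;ty=np.array([np.sin(ph),-np.cos(ph)])
t=c-56.4*ty;print(t)
rows([(t[0],t[1],80,ph,9)],1)
E
```

```text
[469.37663405  56.766071    97.31753409   3.01055171] [ 0.43637097  0.17225968 -2.1762382 ] 0.14619004092550913 97.3665635380894
[ 477.13271393 -195.91675148]
{"dx":-2.4,"dy":-15.0,"dz":1.0,"turn":-0.0,"hand":1}
{"dx":-3.5,"dy":-20.9,"dz":1.5,"turn":-0.0,"hand":1}
{"dx":-4.9,"dy":-30.1,"dz":2.1,"turn":-0.0,"hand":1}
{"dx":-6.2,"dy":-38.1,"dz":2.6,"turn":-0.0,"hand":1}
{"dx":-6.7,"dy":-41.3,"dz":2.9,"turn":-0.0,"hand":1}
{"dx":-6.2,"dy":-38.1,"dz":2.6,"turn":-0.0,"hand":1}
{"dx":-5.0,"dy":-30.1,"dz":2.1,"turn":-0.0,"hand":1}
{"dx":-3.4,"dy":-20.9,"dz":1.5,"turn":-0.0,"hand":1}
{"dx":-2.4,"dy":-15.0,"dz":1.0,"turn":-0.0,"hand":1}
[ 477.126 -195.913   80.018    3.011]
```

arm_command([
  {"dx": -2.4, "dy": -15, "dz": 1, "turn": 0, "hand": 1},
  {"dx": -3.5, "dy": -21, "dz": 1.5, "turn": 0, "hand": 1},
  {"dx": -4.9, "dy": -30, "dz": 2, "turn": 0, "hand": 1},
  {"dx": -6.2, "dy": -38, "dz": 2.6, "turn": 0, "hand": 1},
  {"dx": -6.7, "dy": -41.3, "dz": 2.9, "turn": 0, "hand": 1},
  {"dx": -6.2, "dy": -38, "dz": 2.6, "turn": 0, "hand": 1},
  {"dx": -5, "dy": -30, "dz": 2, "turn": 0, "hand": 1},
  {"dx": -3.4, "dy": -21, "dz": 1.5, "turn": 0, "hand": 1},
  {"dx": -2.4, "dy": -15, "dz": 1, "turn": 0, "hand": 1},
  {"dx": 0, "dy": 0, "dz": 0, "turn": 0, "hand": 1},
])

```text
t: 15.12
eef_pos: [0.4757, -0.1975, 0.0781]
ee_rot: [0.067, 0.998, -0.0, -0.001]
contact_force: [-0.5, 1.1, -2.6]
width: 0.147
gripper_force: 97.4
```

```bash
cat > held.py <<'E'
# fit of a held ring in air: 5 params via per-camera edge/mask cost; both cameras
from fit import *
def heldfit(ims,p0,thick,zb,off={'top':(0,0),'side':(0,1.6)},free=(1,1,1,0,0),half=34,lugs=True,bright=True):
    """p: x,y,theta,pitch about x,pitch about y; returns per camera fits"""
    res={}
    for n,im in ims.items():
        g=im.astype(np.float32).mean(2)
        def P(xy,z,p):
            q=np.c_[xy,np.full(len(xy),z)]
            R=cv2.Rodrigues(np.array([p[3],p[4],0.]))[0]
            return q@R.T+[p[0],p[1],zb]
        c=np.round(proj(n,[p0[0],p0[1],zb])[0]).astype(int);o=c-half
        gg=g[o[1]:o[1]+2*half,o[0]:o[0]+2*half]
        def cost(v):
            p=np.array(p0,float);p[np.array(free,bool)]=v
            m=np.zeros((gg.shape[0]*S,gg.shape[1]*S),np.float32);out=disc(p[2],lugs)
            for xy,z,l in((out,0,1),(out,thick,1),(disc(0,False,.048),thick,0)):
                uv=(proj(n,P(xy,z,p))+off[n]-o+.5)*S-.5
                cv2.fillPoly(m,[np.round(uv*16).astype(np.int32)],l,shift=4)
            m=cv2.resize(m,gg.shape[::-1],interpolation=cv2.INTER_AREA)
            A=np.stack([np.ones(gg.size),m.ravel()],1);y=gg.ravel();w=np.ones(len(y))
            for _ in range(4):
                b=np.linalg.lstsq(A*w[:,None],y*w,rcond=None)[0];r=np.abs(A@b-y);w=1/np.sqrt(1+(r/25)**2)
            return float(np.log1p((r/25)**2).mean())
        v0=np.array(p0,float)[np.array(free,bool)]
        st=np.array([.004,.004,.05,.03,.03])[np.array(free,bool)]
        r=minimize(cost,v0,method='Nelder-Mead',options=dict(initial_simplex=np.vstack([v0]+[v0+d for d in np.diag(st)]),xatol=3e-5,fatol=1e-5,maxiter=500))
        res[n]=(r.x.round(4),round(r.fun,4))
    return res
E
python3 - <<'E'
from plan import *
from held import *
p,s=pose();print(p,s["contact_force"],s["width"])
ims={n:optics.read_camera(n) for n in("top","side")}
for n in ims: np.save(f"pics/{n}3.npy",ims[n])
ph=p[3];c=p[:2]+56.4*np.array([np.sin(ph),-np.cos(ph)]);print("kin centre",c)
zb=(p[2]-24.2)/1000
print(heldfit(ims,[c[0]/1000,c[1]/1000,ph-np.pi,0,0],.006,zb))
print(heldfit(ims,[c[0]/1000,c[1]/1000,ph-np.pi,0,0],.006,zb,free=(1,1,1,1,1)))
E
```

```text
[ 475.70024916 -197.48006137   78.14316872    3.00770343] [-0.50598532  1.10208903 -2.58931808] 0.1472657912151265
kin centre [ 483.22906053 -141.58482902]
{'top': (array([ 0.4771, -0.1455, -0.1639]), np.float64(1.2304)), 'side': (array([ 0.481 , -0.137 , -0.1888]), np.float64(0.8194))}
{'top': (array([ 0.4776, -0.1394, -0.1747,  0.3844, -0.3141]), np.float64(1.2059)), 'side': (array([ 0.4813, -0.1302, -0.2016,  0.1042, -0.0499]), np.float64(0.8062))}
```

```bash
sed -i 's/def heldfit(ims,/def heldfit(bgs,ims,/; s/g=im.astype(np.float32).mean(2)$/g=im.astype(np.float32).mean(2);bg=bgs[n].astype(np.float32).mean(2)/; s/^        def cost(v):/        bb=bg[o[1]:o[1]+2*half,o[0]:o[0]+2*half].ravel()\n        def cost(v):/; s/A=np.stack(\[np.ones(gg.size),m.ravel()\],1);y=gg.ravel()/mm=m.ravel();A=np.stack([(1-mm)*bb,mm],1);y=gg.ravel()/' held.py
python3 - <<'E'
from held import *
L=lambda n,k:np.load(f"pics/{n}{k}.npy")
bg={n:L(n,0) for n in("top","side")};im={n:L(n,3) for n in("top","side")}
p0=[.4832,-.1416,-.13,0,0]
for zb in(.051,.054,.057): print(zb,heldfit(bg,im,p0,.006,zb))
print(heldfit(bg,im,p0,.006,.054,free=(1,1,1,1,1)))
p0=[.4761,.1129,-.13,0,0]
print("bench",heldfit(bg,{n:L(n,2) for n in("top","side")},p0,.006,0))
E
```

```text
0.051 {'top': (array([ 0.4775, -0.1448, -0.1657]), np.float64(0.9053)), 'side': (array([ 0.4836, -0.1473, -0.236 ]), np.float64(0.4598))}
0.054 {'top': (array([ 0.4771, -0.1447, -0.1552]), np.float64(0.8939)), 'side': (array([ 0.4818, -0.1409, -0.2333]), np.float64(0.4641))}
0.057 {'top': (array([ 0.4767, -0.1449, -0.1534]), np.float64(0.8934)), 'side': (array([ 0.4808, -0.1356, -0.1458]), np.float64(0.4703))}
{'top': (array([ 0.4773, -0.1444, -0.0605,  0.0339, -0.0252]), np.float64(0.9048)), 'side': (array([ 0.4807, -0.1299, -0.1428,  0.1309,  0.0005]), np.float64(0.4554))}
bench {'top': (array([ 0.4677,  0.1153, -0.1291]), np.float64(0.4945)), 'side': (array([ 0.4745,  0.1107, -0.1302]), np.float64(0.7164))}
```

arm_command([
  {"dx": -2.1, "dy": 0.8, "dz": 5, "turn": 0, "hand": 1},
  {"dx": -2.2, "dy": 0.8, "dz": 10, "turn": 0, "hand": 1},
  {"dx": 0, "dy": 0, "dz": 9, "turn": 0, "hand": 1},
  {"dx": 0, "dy": 0, "dz": 5, "turn": 0, "hand": 1},
  {"dx": 0, "dy": 0, "dz": 2, "turn": 0, "hand": 1},
  {"dx": 0, "dy": 0, "dz": 1.5, "turn": 0, "hand": 1},
  {"dx": 0, "dy": 0, "dz": 1, "turn": 0, "hand": 1},
  {"dx": 0, "dy": 0, "dz": 1, "turn": 0, "hand": 1},
])

```text
t: 16.23
eef_pos: [0.4812, -0.1948, 0.0446]
ee_rot: [0.065, 0.998, -0.0, 0.0]
contact_force: [-0.4, -0.4, -2.9]
width: 0.145
gripper_force: 97.5
```

arm_command([
  {"dx": 0.8, "dy": -1.6, "dz": 0.5, "turn": 0, "hand": 1},
  {"dx": 0, "dy": 0, "dz": 0.7, "turn": 0, "hand": 1},
  {"dx": 0, "dy": 0, "dz": 0.7, "turn": 0, "hand": 1},
  {"dx": 0, "dy": 0, "dz": 0, "turn": 0, "hand": 1},
])

```text
t: 16.73
eef_pos: [0.4802, -0.1963, 0.0431]
ee_rot: [0.065, 0.998, -0.0, 0.0]
contact_force: [-1.7, -0.1, 3.7]
width: 0.149
gripper_force: 98.6
```

arm_command([
  {"dx": 0, "dy": 0, "dz": 0, "turn": 0, "hand": 0.68},
  {"dx": 0, "dy": 0, "dz": 0, "turn": 0, "hand": 0.58},
  {"dx": 0, "dy": 0, "dz": 0, "turn": 0, "hand": 0.45},
  {"dx": 0, "dy": 0, "dz": 0, "turn": 0, "hand": 0.3},
  {"dx": 0, "dy": 0, "dz": 0, "turn": 0, "hand": 0.25},
  {"dx": 0, "dy": 0, "dz": -6, "turn": 0, "hand": 0.25},
  {"dx": 0, "dy": 0, "dz": -15, "turn": 0, "hand": 0.25},
  {"dx": 0, "dy": 0, "dz": -25, "turn": 0, "hand": 0.25},
  {"dx": 0, "dy": 0, "dz": -20, "turn": 0, "hand": 0.25},
], squeeze=30)

```text
t: 17.85
eef_pos: [0.4808, -0.1961, 0.1106]
ee_rot: [0.065, 0.998, -0.0, 0.001]
contact_force: [0.2, -0.2, -0.2]
width: 0.375
gripper_force: 0.0
```

```bash
python3 - <<'E'
from plan import *
p,s=pose();print(p,s["contact_force"],s["width"])
rows([(646.6,-18.9,80,3.01,8)],.2)
E
```

```text
[ 480.75160628 -196.10634365  110.57373695    3.01112183] [ 0.23396125 -0.24006352 -0.18452474] 0.3751805676507687
{"dx":-9.7,"dy":13.6,"dz":2.1,"turn":0.0,"hand":0.2}
{"dx":-14.4,"dy":20.0,"dz":3.1,"turn":0.0,"hand":0.2}
{"dx":-21.0,"dy":29.3,"dz":4.5,"turn":0.0,"hand":0.2}
{"dx":-25.6,"dy":35.7,"dz":5.6,"turn":0.001,"hand":0.2}
{"dx":-25.6,"dy":35.8,"dz":5.5,"turn":-0.0,"hand":0.2}
{"dx":-20.9,"dy":29.3,"dz":4.6,"turn":-0.0,"hand":0.2}
{"dx":-14.4,"dy":20.1,"dz":3.1,"turn":0.0,"hand":0.2}
{"dx":-9.7,"dy":13.5,"dz":2.1,"turn":0.0,"hand":0.2}
[646.608 -18.949  79.974   3.01 ]
```

arm_command([
  {"dx": -9.7, "dy": 13.6, "dz": 0, "turn": 0, "hand": 0.2},
  {"dx": -14.4, "dy": 20, "dz": 3, "turn": 0, "hand": 0.2},
  {"dx": -21, "dy": 29.3, "dz": 5, "turn": 0, "hand": 0.2},
  {"dx": -25.6, "dy": 35.7, "dz": 6, "turn": 0, "hand": 0.2},
  {"dx": -25.6, "dy": 35.8, "dz": 6, "turn": 0, "hand": 0.2},
  {"dx": -21, "dy": 29.3, "dz": 5, "turn": 0, "hand": 0.2},
  {"dx": -14.4, "dy": 20, "dz": 4, "turn": 0, "hand": 0.2},
  {"dx": -9.7, "dy": 13.5, "dz": 2, "turn": 0, "hand": 0.2},
  {"dx": 0, "dy": 0, "dz": 0, "turn": 0, "hand": 0.2},
])

```text
t: 18.98
eef_pos: [0.646, -0.0168, 0.077]
ee_rot: [0.064, 0.998, 0.001, -0.0]
contact_force: [0.4, -0.4, 0.0]
width: 0.398
gripper_force: 0.0
```

```bash
cat > stack.py <<'E'
# fit plates in the pack from one top/side view: layered synthetic image, rings white/brown
from fit import *
def stackfit(im,n,layers,p0,duv=(0,0),half=30,bgim=None):
    """layers bottom-up: (thick,lugs,solid,level,indices into p of x,y,th or None) ; gray LSQ with levels bench(or bgim)/1/2"""
    g=im.astype(np.float32).mean(2);H=sum(l[0] for l in layers)
    c=np.round(proj(n,[p0[0],p0[1],H])[0]).astype(int);o=c-half
    g=g[o[1]:o[1]+2*half,o[0]:o[0]+2*half]
    def cost(p):
        m=np.zeros((g.shape[0]*S,g.shape[1]*S),np.float32);z=0
        def fill(xy,z,l):
            uv=(proj(n,np.c_[xy,np.full(len(xy),z)])+duv-o+.5)*S-.5
            cv2.fillPoly(m,[np.round(uv*16).astype(np.int32)],l,shift=4)
        for t,lugs,solid,lev,(ix,iy,it) in layers:
            xy=disc(p[it] if it is not None else 0,lugs)+[p[ix],p[iy]]
            fill(xy,z,3 if lev==1 else 2);z+=t;fill(xy,z,lev);last=(p[ix],p[iy])
        fill(disc(0,False,.048)+last,z,1)
        ks=sorted(set(np.unique(m).astype(int))-{0})
        A=np.stack([np.ones(g.size)]+[cv2.GaussianBlur(cv2.resize((m==k).astype(np.float32),g.shape[::-1],interpolation=cv2.INTER_AREA),(0,0),.5).ravel() for k in ks],1)
        y=g.ravel();w=np.ones(len(y))
        for _ in range(3):
            b=np.linalg.lstsq(A*w[:,None],y*w,rcond=None)[0];r=np.abs(A@b-y);w=1/np.sqrt(1+(r/30)**2)
        return float(np.log1p((r/30)**2).mean())
    v=np.array(p0,float);st=[.05 if any(i==l[4][2] for l in layers) else .004 for i in range(len(v))]
    for _ in range(2):
        r=minimize(cost,v,method='Nelder-Mead',options=dict(initial_simplex=np.vstack([v]+[v+d for d in np.diag(st)]),xatol=3e-5,fatol=1e-6,maxiter=600));v=r.x
    return v.round(4),round(r.fun,4)
E
python3 - <<'E'
from plan import *
from stack import *
p,s=pose();print(p,s["width"])
t=optics.read_camera("top");sd=optics.read_camera("side");np.save("pics/top4.npy",t);np.save("pics/side4.npy",sd)
t0=np.load("pics/top0.npy");s0=np.load("pics/side0.npy")
B=(.010,True,True,1,(0,1,2));F=(.0085,False,False,2,(3,4,None))
for n,a,b,d in(("top",t0,t,(0,0)),("side",s0,sd,(0,1.6))):
    x=[.482,-.141,-.131,.482,-.141] if n=="top" else [.487,-.138,-.131,.486,-.137]
    print(n,"before",stackfit(a,n,[B,F],x,d))
    print(n,"after",stackfit(b,n,[B,F,(.006,True,False,1,(5,6,7))],x+[x[0],x[1],-.131],d))
print("fd now",fitflat(t,'fd',[.648,.0355]))
E
```

```text
[646.02235238 -16.81948696  76.95152401   3.01340906] 0.3977168598180628
top before (array([ 0.4828, -0.1413, -0.1294,  0.4811, -0.1399]), np.float64(0.152))
top after (array([ 0.4766, -0.1426, -0.0463,  0.4804, -0.1388,  0.4815, -0.1435,
       -0.144 ]), np.float64(0.6524))
side before (array([ 0.4862, -0.1399, -0.1113,  0.4867, -0.1403]), np.float64(0.1752))
side after (array([ 0.534 , -0.1435, -0.0526,  0.4532, -0.1387,  0.4852, -0.1354,
       -0.1605]), np.float64(0.3015))
fd now (array([0.64815468, 0.03558955]), np.float64(1080.5631795621407))
```

```bash
python3 - <<'E'
import re
s=open("stack.py").read()
s=s.replace("half=30,bgim=None):","half=30,ymax=9,free=None,zoff=0):")
s=s.replace("    def cost(p):\n        m=","    uu,vv=np.meshgrid(np.arange(2*half)+o[0],np.arange(2*half)+o[1]);mk=(back(n,np.c_[uu.ravel(),vv.ravel()],H)[:,1]<ymax)\n    base=np.array(p0,float);free=np.ones(len(p0),bool) if free is None else np.array(free,bool)\n    def cost(q):\n        p=base.copy();p[free]=q\n        m=")
s=s.replace("y=g.ravel();w=np","A=A[mk];y=g.ravel()[mk];w=np")
s=s.replace("    v=np.array(p0,float);st=","    v=base[free];st=").replace("for i in range(len(v))]","for i in np.where(free)[0]]")
open("stack.py","w").write(s)
E
python3 - <<'E'
from stack import *
B=(.010,True,True,1,(0,1,2));F=(.0085,False,False,2,(3,4,None))
fr=[0]*5+[1]*3
for k in(4,):
  t=np.load(f"pics/top{k}.npy");sd=np.load(f"pics/side{k}.npy")
  for ym in(9,-.08,-.1,-.12): print("top",ym,stackfit(t,"top",[B,F,(.006,True,False,1,(5,6,7))],[.4828,-.1413,-.1294,.4811,-.1399,.482,-.142,-.13],ymax=ym,free=fr))
  for dz in(0,.002,.004): print("side",dz,stackfit(sd,"side",[B,(.0085+dz,)+F[1:],(.006,True,False,1,(5,6,7))],[.4862,-.1399,-.1113,.4867,-.1403,.486,-.138,-.13],(0,1.6),free=fr))
t0=np.load("pics/top0.npy");c=proj("top",[[.482,-.141,.02]])[0].astype(int)
d=np.abs(t.astype(int)-t0).mean(2)[c[1]-24:c[1]+25:4,c[0]-24:c[0]+25:4];print(d.astype(int))
E
```

```text
top 9 (array([ 0.4815, -0.1421, -0.1077]), np.float64(0.6556))
top -0.08 (array([ 0.4811, -0.1416, -0.1297]), np.float64(0.7028))
top -0.1 (array([ 0.4811, -0.1401, -0.122 ]), np.float64(0.669))
top -0.12 (array([ 0.4638, -0.2057,  0.3305]), np.float64(0.5184))
side 0 (array([ 0.4821, -0.1458, -0.2333]), np.float64(0.3672))
side 0.002 (array([ 0.4819, -0.1422, -0.2344]), np.float64(0.3767))
side 0.004 (array([ 0.4827, -0.1379, -0.2107]), np.float64(0.3772))
[[ 66  43   4   2  11  22  31  41  29  11  35   3   3]
 [ 17  80  40  14  11   4  12  13  27   7  20   3   1]
 [  3  82  47 108  99 123 116  54  11 125 106  91  98]
 [  0  33  80  77  96 136 196 149  12  22 162 100  90]
 [  0   5  28  66 195 197 206  97  67 100 106  22  20]
 [  1   3 114 202 175 184  82  77  71  75 102   8   2]
 [  3   1 137 214 201 105  89  60  71  52 124  34   4]
 [  1   0 190 168 144 116  93  82  75  68 123  29   2]
 [  2   1  51  10 173 125 108  92  67  10 129  38   4]
 [  0   1   0 189  35 132 116 106  20 107  48  23  13]
 [  1   2   7   3  57  33  71  83 101  83  23  20  24]
 [  2   0   1   1   9  23   6  27  24  13  15  36  41]
 [  2   1   1   1  75  72  15  28  24  29   5  43  56]]
```

```bash
python3 - <<'E'
from plan import *
rows([(340,-430,250,2.6,11)],.2)
E
```

```text
{"dx":11.9,"dy":-21.4,"dz":-8.3,"turn":0.02,"hand":0.2}
{"dx":14.8,"dy":-27.8,"dz":-10.6,"turn":0.025,"hand":0.2}
{"dx":19.3,"dy":-38.6,"dz":-14.6,"turn":0.035,"hand":0.2}
{"dx":23.3,"dy":-51.0,"dz":-18.9,"turn":0.045,"hand":0.2}
{"dx":24.7,"dy":-61.0,"dz":-22.3,"turn":0.052,"hand":0.2}
{"dx":22.6,"dy":-65.6,"dz":-23.4,"turn":0.056,"hand":0.2}
{"dx":17.9,"dy":-63.3,"dz":-22.3,"turn":0.053,"hand":0.2}
{"dx":12.4,"dy":-54.6,"dz":-18.9,"turn":0.045,"hand":0.2}
{"dx":7.6,"dy":-42.6,"dz":-14.6,"turn":0.034,"hand":0.2}
{"dx":4.5,"dy":-31.1,"dz":-10.6,"turn":0.026,"hand":0.2}
{"dx":2.9,"dy":-24.3,"dz":-8.3,"turn":0.019,"hand":0.2}
[ 340.039 -429.966  250.003    2.6  ]
```

arm_command([
  {"dx": 12, "dy": -21, "dz": -14, "turn": 0.02, "hand": 0.2},
  {"dx": 15, "dy": -28, "dz": -20, "turn": 0.025, "hand": 0.2},
  {"dx": 20, "dy": -39, "dz": -24, "turn": 0.035, "hand": 0.2},
  {"dx": 23, "dy": -51, "dz": -24, "turn": 0.045, "hand": 0.2},
  {"dx": 25, "dy": -56, "dz": -22, "turn": 0.052, "hand": 0.2},
  {"dx": 23, "dy": -58, "dz": -20, "turn": 0.056, "hand": 0.2},
  {"dx": 18, "dy": -58, "dz": -18, "turn": 0.053, "hand": 0.2},
  {"dx": 12, "dy": -57, "dz": -14, "turn": 0.045, "hand": 0.2},
  {"dx": 7.6, "dy": -54, "dz": -10, "turn": 0.034, "hand": 0.2},
  {"dx": 5, "dy": -40, "dz": -7, "turn": 0.045, "hand": 0.2},
])

```text
t: 20.32
eef_pos: [0.3489, -0.4112, 0.2493]
ee_rot: [0.271, 0.963, -0.001, -0.0]
contact_force: [0.4, -0.3, 0.8]
width: 0.398
gripper_force: 0.0
```

```bash
python3 - <<'E'
from plan import *
from stack import *
p,s=pose();print(p)
t=optics.read_camera("top");sd=optics.read_camera("side");np.save("pics/top5.npy",t);np.save("pics/side5.npy",sd)
B=(.010,True,True,1,(0,1,2));F=(.0085,False,False,2,(3,4,None));P=(.006,True,False,1,(5,6,7))
fr=[0]*5+[1]*3
x=[.4828,-.1413,-.1294,.4811,-.1399,.482,-.142,-.13];print("top",stackfit(t,"top",[B,F,P],x,free=fr),stackfit(t,"top",[B,F,P],x))
x=[.4862,-.1399,-.1113,.4867,-.1403,.486,-.138,-.13];print("side",stackfit(sd,"side",[B,F,P],x,(0,1.6),free=fr),stackfit(sd,"side",[B,F,P],x,(0,1.6)))
t0=np.load("pics/top0.npy");c=proj("top",[[.482,-.141,.02]])[0].astype(int)
d=np.abs(t.astype(int)-t0).mean(2)[c[1]-24:c[1]+25:4,c[0]-24:c[0]+25:4];print(d.astype(int))
print(t.mean(2)[c[1]-24:c[1]+25:3,c[0]-24:c[0]+25:3].astype(int))
E
```

```text
[ 348.92134198 -411.19864932  249.26298539    2.59331911]
top (array([ 0.4811, -0.1432, -0.1588]), np.float64(0.227)) (array([ 0.4825, -0.1445, -0.1193,  0.4794, -0.1391,  0.481 , -0.1433,
       -0.1595]), np.float64(0.2233))
side (array([ 0.4867, -0.1455, -0.1557]), np.float64(0.2593)) (array([ 0.4872, -0.1426, -0.0647,  0.4873, -0.1411,  0.4866, -0.1453,
       -0.1589]), np.float64(0.2588))
[[  0   3   1   0   1   0   1   3   1   2   2   0   0]
 [  1   0   2   1   2   3   7   8   0   1   2   3   1]
 [  2   2   0  21 164 199 183 187 185   6   2   0   0]
 [  2   1   5 189 181  15   5   7  56 179   2   9   2]
 [  0   0  35 187   3   0   0   0   0   5 186   7   0]
 [  0   1 193  23   0   0   0   0   0   0 149  74   1]
 [  0   4 203  11   0   0   0   0   0   1  73 112   0]
 [  1   2 190  12   0   0   0   0   0   0 135 105   2]
 [  0   1  47 178   1   0   0   0   0   8 201   6   0]
 [  3   1   0 188 153   1   1   1  11 179 112   2   2]
 [  1   0  10   5 164 175 192 195 202   2  80   2   2]
 [  1   0   1   2   1   8  22  14  13   7   1   1   0]
 [  1   0   1   1   2   1   2   2   1   0 
[... 521 characters left out ...]
113 254 243 250 251 251 239 250 250 250 251  90 254 159 162]
 [142 164  69 253 244 251 251 249 251 244 250 250 232  64 255 158 168]
 [149 162  66 253 240 252 251 251 247 237 251 251 247  81 255 176 169]
 [160 169 116 255 210 242 252 251 251 251 250 249 253 131 254 145 170]
 [177 174 168 217 252 247 242 252 251 252 249 253  84 253 248 143 168]
 [173 181 168 255 254 247 227 251 249 250 255  90 251 255 164 160 160]
 [183 183 181 139 101 255 255 246 218 190 247 255 253 254 162 160 152]
 [169 166 159 172 176 122 115 236 255 255 249 209 163 165 158 158 143]
 [153 138 147 168 163 147 153 130 132 158 173 162 177 165 145 145 142]
 [162 149 154 146 167 168 170 157 127 156 151 167 177 169 157 132 132]]
```

```bash
python3 - <<'E'
from plan import *
rows([(480.2,-196.3,90,3.01,8),(480.2,-196.3,44.5,3.01,5)],.25)
E
```

```text
{"dx":0.1,"dy":17.6,"dz":10.9,"turn":-0.029,"hand":0.25}
{"dx":-0.6,"dy":26.0,"dz":16.2,"turn":-0.043,"hand":0.25}
{"dx":-2.5,"dy":37.9,"dz":23.6,"turn":-0.063,"hand":0.25}
{"dx":-6.0,"dy":46.0,"dz":28.8,"turn":-0.077,"hand":0.25}
{"dx":-9.5,"dy":45.5,"dz":28.8,"turn":-0.077,"hand":0.25}
{"dx":-10.6,"dy":36.4,"dz":23.6,"turn":-0.062,"hand":0.25}
{"dx":-8.8,"dy":24.5,"dz":16.1,"turn":-0.043,"hand":0.25}
{"dx":-6.7,"dy":16.3,"dz":10.9,"turn":-0.03,"hand":0.25}
{"dx":-0.0,"dy":-0.0,"dz":5.7,"turn":0.0,"hand":0.25}
{"dx":-0.0,"dy":-0.0,"dz":10.4,"turn":0.0,"hand":0.25}
{"dx":-0.0,"dy":-0.0,"dz":13.4,"turn":0.0,"hand":0.25}
{"dx":-0.0,"dy":-0.0,"dz":10.4,"turn":0.0,"hand":0.25}
{"dx":-0.0,"dy":-0.0,"dz":5.6,"turn":0.0,"hand":0.25}
[ 480.198 -196.291   44.543    3.01 ]
```

arm_command([
  {"dx": 0, "dy": 17.6, "dz": 11, "turn": -0.029, "hand": 0.25},
  {"dx": -0.6, "dy": 26, "dz": 16, "turn": -0.043, "hand": 0.25},
  {"dx": -2.5, "dy": 38, "dz": 23.6, "turn": -0.063, "hand": 0.25},
  {"dx": -6, "dy": 46, "dz": 28.8, "turn": -0.077, "hand": 0.25},
  {"dx": -9.5, "dy": 45.5, "dz": 28.8, "turn": -0.077, "hand": 0.25},
  {"dx": -10.6, "dy": 36.4, "dz": 23.6, "turn": -0.062, "hand": 0.25},
  {"dx": -8.8, "dy": 24.5, "dz": 16, "turn": -0.043, "hand": 0.25},
  {"dx": -6.7, "dy": 16.3, "dz": 11, "turn": -0.03, "hand": 0.25},
  {"dx": 0, "dy": 0, "dz": 6, "turn": 0, "hand": 0.25},
  {"dx": 0, "dy": 0, "dz": 6, "turn": 0, "hand": 0.25},
])

```text
t: 21.68
eef_pos: [0.483, -0.1868, 0.0773]
ee_rot: [0.058, 0.998, -0.0, -0.0]
contact_force: [0.5, -0.3, 0.7]
width: 0.375
gripper_force: 0.0
```

```bash
python3 - <<'E'
from plan import *
p,s=pose();print(p)
rows([(480.2,-196.3,44.5,3.01,5)],.25)
E
```

```text
[ 483.0241343  -186.82749359   77.31002634    3.02635143]
{"dx":0.2,"dy":-1.2,"dz":4.1,"turn":0.002,"hand":0.25}
{"dx":0.4,"dy":-2.2,"dz":7.5,"turn":0.004,"hand":0.25}
{"dx":0.5,"dy":-2.9,"dz":9.6,"turn":0.005,"hand":0.25}
{"dx":0.4,"dy":-2.2,"dz":7.5,"turn":0.003,"hand":0.25}
{"dx":0.2,"dy":-1.2,"dz":4.1,"turn":0.002,"hand":0.25}
[ 480.159 -196.249   44.51     3.01 ]
```

arm_command([
  {"dx": 0.4, "dy": -3, "dz": 0, "turn": 0.003, "hand": 0.25},
  {"dx": 1, "dy": -6.5, "dz": 4, "turn": 0.01, "hand": 0.25},
  {"dx": 0, "dy": 0, "dz": 10, "turn": 0, "hand": 0.25},
  {"dx": 0, "dy": 0, "dz": 9, "turn": 0, "hand": 0.25},
  {"dx": 0, "dy": 0, "dz": 4, "turn": 0, "hand": 0.25},
  {"dx": 0, "dy": 0, "dz": 0, "turn": 0, "hand": 0.25},
])

```text
t: 22.42
eef_pos: [0.4807, -0.1965, 0.0501]
ee_rot: [0.065, 0.998, 0.0, -0.0]
contact_force: [-0.3, -0.3, 0.7]
width: 0.377
gripper_force: 0.0
```

arm_command([
  {"dx": 0, "dy": 0, "dz": 4.5, "turn": 0, "hand": 0.25},
  {"dx": 0, "dy": 0, "dz": 2, "turn": 0, "hand": 0.4},
  {"dx": 0, "dy": 0, "dz": 0, "turn": 0, "hand": 0.5},
  {"dx": 0, "dy": 0, "dz": 0, "turn": 0, "hand": 0.58},
  {"dx": 0, "dy": 0, "dz": 0, "turn": 0, "hand": 0.7},
  {"dx": 0, "dy": 0, "dz": 0, "turn": 0, "hand": 1},
  {"dx": 0, "dy": 0, "dz": 0, "turn": 0, "hand": 1},
  {"dx": 0, "dy": 0, "dz": -3, "turn": 0, "hand": 1},
  {"dx": 0, "dy": 0, "dz": 0, "turn": 0, "hand": 1},
], squeeze=70)

```text
t: 23.55
eef_pos: [0.4806, -0.1975, 0.0468]
ee_rot: [0.065, 0.998, -0.0, -0.0]
contact_force: [-0.8, 0.6, -2.3]
width: 0.156
gripper_force: 67.8
```

```bash
python3 - <<'E'
from plan import *
p,s=pose();print(p,s["contact_force"],s["width"])
rows([(483.3,-194.4,46,3.04,3)],1)
E
```

```text
[ 480.62874598 -197.49335424   46.76316326    3.01113035] [-0.83383811  0.64472795 -2.25160586] 0.15624402489708772
{"dx":-0.6,"dy":0.9,"dz":0.2,"turn":-0.008,"hand":1}
{"dx":-1.1,"dy":1.6,"dz":0.4,"turn":-0.013,"hand":1}
{"dx":-0.6,"dy":0.9,"dz":0.2,"turn":-0.008,"hand":1}
[ 483.323 -194.396   45.963    3.04 ]
```

arm_command([
  {"dx": -1.5, "dy": 1.2, "dz": 0, "turn": -0.015, "hand": 1},
  {"dx": -1.4, "dy": 1.1, "dz": 0, "turn": -0.014, "hand": 1},
  {"dx": 0, "dy": 0, "dz": 1, "turn": 0, "hand": 1},
  {"dx": 0, "dy": 0, "dz": 1, "turn": 0, "hand": 1},
  {"dx": 0, "dy": 0, "dz": 1, "turn": 0, "hand": 1},
  {"dx": 0, "dy": 0, "dz": 0, "turn": 0, "hand": 1},
])

```text
t: 24.3
eef_pos: [0.4843, -0.1949, 0.0445]
ee_rot: [0.05, 0.999, -0.0, 0.0]
contact_force: [-0.4, -0.5, 2.8]
width: 0.156
gripper_force: 68.7
```

arm_command([
  {"dx": 0, "dy": 0, "dz": 0, "turn": 0, "hand": 0.65},
  {"dx": 0, "dy": 0, "dz": 0, "turn": 0, "hand": 0.55},
  {"dx": 0, "dy": 0, "dz": 0, "turn": 0, "hand": 0.4},
  {"dx": 0, "dy": 0, "dz": 0, "turn": 0, "hand": 0.25},
  {"dx": 0, "dy": 0, "dz": -6, "turn": 0, "hand": 0.25},
  {"dx": 0, "dy": 0, "dz": -15, "turn": 0, "hand": 0.25},
  {"dx": 0, "dy": 0, "dz": -20, "turn": 0, "hand": 0.25},
  {"dx": 0, "dy": 0, "dz": -10, "turn": 0, "hand": 0.25},
  {"dx": 0, "dy": 0, "dz": 0, "turn": 0, "hand": 0.25},
], squeeze=30)

```text
t: 25.42
eef_pos: [0.4849, -0.1952, 0.0963]
ee_rot: [0.05, 0.999, -0.001, 0.001]
contact_force: [1.3, -0.2, 0.2]
width: 0.377
gripper_force: 0.0
```

```bash
python3 - <<'E'
from plan import *
p,s=pose();print(p,s["contact_force"],s["width"])
rows([(648.6,-17.7,60,3.04,8)],.2)
E
```

```text
[ 484.94464379 -195.17228154   96.3354342     3.04070982] [ 1.27723463 -0.23490764  0.2233631 ] 0.3769489212060792
{"dx":-10.0,"dy":13.3,"dz":2.5,"turn":0.0,"hand":0.2}
{"dx":-14.7,"dy":19.6,"dz":3.7,"turn":0.0,"hand":0.2}
{"dx":-21.5,"dy":28.6,"dz":5.4,"turn":0.0,"hand":0.2}
{"dx":-26.3,"dy":35.0,"dz":6.6,"turn":0.0,"hand":0.2}
{"dx":-26.2,"dy":35.0,"dz":6.6,"turn":0.0,"hand":0.2}
{"dx":-21.5,"dy":28.7,"dz":5.3,"turn":0.001,"hand":0.2}
{"dx":-14.8,"dy":19.6,"dz":3.7,"turn":-0.0,"hand":0.2}
{"dx":-9.9,"dy":13.3,"dz":2.5,"turn":-0.0,"hand":0.2}
[648.586 -17.675  60.035   3.04 ]
```

arm_command([
  {"dx": -10, "dy": 13.3, "dz": 0, "turn": 0, "hand": 0.2},
  {"dx": -14.7, "dy": 19.6, "dz": 0, "turn": 0, "hand": 0.2},
  {"dx": -21.5, "dy": 28.6, "dz": 4, "turn": 0, "hand": 0.2},
  {"dx": -26.3, "dy": 35, "dz": 7, "turn": 0, "hand": 0.2},
  {"dx": -26.2, "dy": 35, "dz": 8, "turn": 0, "hand": 0.2},
  {"dx": -21.5, "dy": 28.7, "dz": 7, "turn": 0, "hand": 0.2},
  {"dx": -14.8, "dy": 19.6, "dz": 6, "turn": 0, "hand": 0.2},
  {"dx": -10, "dy": 13.3, "dz": 4, "turn": 0, "hand": 0.2},
  {"dx": 0, "dy": 0, "dz": 0, "turn": 0, "hand": 0.2},
  {"dx": 0, "dy": 0, "dz": 0, "turn": 0, "hand": 0.2},
])

```text
t: 26.68
eef_pos: [0.6474, -0.0186, 0.0589]
ee_rot: [0.051, 0.999, -0.001, -0.0]
contact_force: [0.3, -0.4, 0.4]
width: 0.399
gripper_force: 0.0
```

arm_command([
  {"dx": -1, "dy": 1, "dz": 8, "turn": 0, "hand": 0.2},
  {"dx": 0, "dy": 0, "dz": 12, "turn": 0, "hand": 0.2},
  {"dx": 0, "dy": 0, "dz": 8, "turn": 0, "hand": 0.2},
  {"dx": 0, "dy": 0, "dz": 4, "turn": 0, "hand": 0.2},
  {"dx": 0, "dy": 0, "dz": 1.5, "turn": 0, "hand": 0.35},
  {"dx": 0, "dy": 0, "dz": 0, "turn": 0, "hand": 0.5},
  {"dx": 0, "dy": 0, "dz": 0, "turn": 0, "hand": 0.6},
  {"dx": 0, "dy": 0, "dz": 0, "turn": 0, "hand": 0.8},
  {"dx": 0, "dy": 0, "dz": 0, "turn": 0, "hand": 1},
])

```text
t: 27.8
eef_pos: [0.6491, -0.0165, 0.026]
ee_rot: [0.05, 0.999, -0.0, 0.0]
contact_force: [-0.1, -0.4, 2.5]
width: 0.187
gripper_force: 28.2
```

arm_command([
  {"dx": 0, "dy": 0, "dz": 0, "turn": 0, "hand": 1},
  {"dx": 0, "dy": 0, "dz": 0, "turn": 0, "hand": 1},
  {"dx": 0, "dy": 0, "dz": -6, "turn": 0, "hand": 1},
  {"dx": 0, "dy": 0, "dz": -14, "turn": 0, "hand": 1},
  {"dx": 0, "dy": 0, "dz": -18, "turn": 0, "hand": 1},
  {"dx": 0, "dy": 0, "dz": -14, "turn": 0, "hand": 1},
  {"dx": 0, "dy": 0, "dz": -6, "turn": 0, "hand": 1},
  {"dx": 0, "dy": 0, "dz": 0, "turn": 0, "hand": 1},
], squeeze=70)

```text
t: 28.8
eef_pos: [0.6493, -0.0165, 0.0844]
ee_rot: [0.05, 0.999, -0.0, 0.001]
contact_force: [-0.0, 0.5, -1.7]
width: 0.172
gripper_force: 66.0
```

```bash
python3 - <<'E'
from plan import *
p,s=pose();print(p,s["contact_force"],s["width"])
c=np.array([489,-138.3]);ph=3.02;t=c-57*np.array([np.sin(ph),-np.cos(ph)]);print(t)
rows([(t[0],t[1],80,ph,8)],1)
E
```

```text
[649.27518654 -16.47352324  84.37483613   3.04079613] [-0.04864691  0.52415907 -1.71574495] 0.17213772954900486
[ 482.08628446 -194.87915285]
{"dx":10.2,"dy":-13.4,"dz":0.3,"turn":0.001,"hand":1}
{"dx":15.1,"dy":-19.7,"dz":0.4,"turn":0.003,"hand":1}
{"dx":21.9,"dy":-28.9,"dz":0.7,"turn":0.003,"hand":1}
{"dx":26.6,"dy":-35.5,"dz":0.8,"turn":0.003,"hand":1}
{"dx":26.6,"dy":-35.4,"dz":0.8,"turn":0.004,"hand":1}
{"dx":21.6,"dy":-29.2,"dz":0.6,"turn":0.003,"hand":1}
{"dx":14.7,"dy":-20.0,"dz":0.5,"turn":0.002,"hand":1}
{"dx":10.0,"dy":-13.5,"dz":0.3,"turn":0.002,"hand":1}
[ 482.043 -194.843   79.975    3.02 ]
```

arm_command([
  {"dx": 10, "dy": -13.4, "dz": 0, "turn": 0.001, "hand": 1},
  {"dx": 15, "dy": -19.7, "dz": 0, "turn": 0.003, "hand": 1},
  {"dx": 22, "dy": -29, "dz": 0, "turn": 0.003, "hand": 1},
  {"dx": 26.6, "dy": -35.5, "dz": 2, "turn": 0.003, "hand": 1},
  {"dx": 26.6, "dy": -35.4, "dz": 4, "turn": 0.004, "hand": 1},
  {"dx": 21.6, "dy": -29.2, "dz": 4, "turn": 0.003, "hand": 1},
  {"dx": 14.7, "dy": -20, "dz": 4, "turn": 0.002, "hand": 1},
  {"dx": 10, "dy": -13.5, "dz": 2, "turn": 0.002, "hand": 1},
  {"dx": 0, "dy": 0, "dz": 0, "turn": 0, "hand": 1},
  {"dx": 0, "dy": 0, "dz": 0, "turn": 0, "hand": 1},
])

```text
t: 30.05
eef_pos: [0.4828, -0.1938, 0.0679]
ee_rot: [0.06, 0.998, 0.0, 0.001]
contact_force: [0.4, 0.4, -0.9]
width: 0.164
gripper_force: 66.1
```

arm_command([
  {"dx": 0.2, "dy": -1.2, "dz": 4, "turn": 0, "hand": 1},
  {"dx": 0, "dy": 0, "dz": 6, "turn": 0, "hand": 1},
  {"dx": 0, "dy": 0, "dz": 3, "turn": 0, "hand": 1},
  {"dx": 0, "dy": 0, "dz": 1.5, "turn": 0, "hand": 1},
  {"dx": 0, "dy": 0, "dz": 1, "turn": 0, "hand": 1},
  {"dx": 0, "dy": 0, "dz": 1, "turn": 0, "hand": 1},
  {"dx": 0, "dy": 0, "dz": 0.5, "turn": 0, "hand": 1},
  {"dx": 0, "dy": 0, "dz": 0, "turn": 0, "hand": 1},
])

```text
t: 31.05
eef_pos: [0.4817, -0.1962, 0.0507]
ee_rot: [0.061, 0.998, -0.0, 0.0]
contact_force: [0.1, -0.9, -0.7]
width: 0.169
gripper_force: 66.0
```

arm_command([
  {"dx": -0.6, "dy": 1.2, "dz": 0, "turn": 0, "hand": 1},
  {"dx": 0, "dy": 0, "dz": 0.5, "turn": 0, "hand": 1},
  {"dx": 0, "dy": 0, "dz": 0.6, "turn": 0, "hand": 1},
  {"dx": 0, "dy": 0, "dz": 0, "turn": 0, "hand": 1},
])

```text
t: 31.55
eef_pos: [0.4825, -0.1949, 0.0505]
ee_rot: [0.061, 0.998, -0.0, 0.0]
contact_force: [-3.2, 0.4, 6.7]
width: 0.168
gripper_force: 67.0
```

arm_command([
  {"dx": 0, "dy": 0, "dz": -0.3, "turn": 0, "hand": 0.65},
  {"dx": 0, "dy": 0, "dz": 0, "turn": 0, "hand": 0.55},
  {"dx": 0, "dy": 0, "dz": 0, "turn": 0, "hand": 0.4},
  {"dx": 0, "dy": 0, "dz": 0, "turn": 0, "hand": 0.25},
  {"dx": 0, "dy": 0, "dz": -6, "turn": 0, "hand": 0.25},
  {"dx": 0, "dy": 0, "dz": -20, "turn": 0, "hand": 0.25},
  {"dx": 0, "dy": 0, "dz": -30, "turn": 0, "hand": 0.25},
  {"dx": 0, "dy": 0, "dz": -30, "turn": 0, "hand": 0.25},
  {"dx": 0, "dy": 0, "dz": -15, "turn": 0, "hand": 0.25},
], squeeze=30)

```text
t: 32.67
eef_pos: [0.4833, -0.1951, 0.1528]
ee_rot: [0.061, 0.998, -0.001, 0.001]
contact_force: [-0.1, -0.7, -1.2]
width: 0.381
gripper_force: 0.0
```

```bash
python3 - <<'E'
from plan import *
p,s=pose();print(p,s["contact_force"],s["width"])
p[2]=152
rows([(400,-430,220,2.675,8)],.2,start=p)
E
```

```text
[ 483.30920091 -195.1254933   152.79393991    3.02001605] [-0.12401412 -0.73262391 -1.24508238] 0.381381034864958
{"dx":3.7,"dy":-16.7,"dz":-4.7,"turn":0.024,"hand":0.2}
{"dx":4.9,"dy":-24.9,"dz":-6.9,"turn":0.035,"hand":0.2}
{"dx":5.9,"dy":-36.5,"dz":-10.1,"turn":0.051,"hand":0.2}
{"dx":5.0,"dy":-44.9,"dz":-12.3,"turn":0.063,"hand":0.2}
{"dx":2.1,"dy":-45.1,"dz":-12.3,"turn":0.062,"hand":0.2}
{"dx":-0.6,"dy":-37.0,"dz":-10.1,"turn":0.051,"hand":0.2}
{"dx":-1.7,"dy":-25.2,"dz":-6.9,"turn":0.035,"hand":0.2}
{"dx":-1.7,"dy":-17.1,"dz":-4.7,"turn":0.024,"hand":0.2}
[ 399.948 -430.     220.       2.675]
```

arm_command([
  {"dx": 3.7, "dy": -16.7, "dz": -5, "turn": 0.024, "hand": 0.2},
  {"dx": 5, "dy": -25, "dz": -7, "turn": 0.035, "hand": 0.2},
  {"dx": 6, "dy": -36.5, "dz": -10, "turn": 0.051, "hand": 0.2},
  {"dx": 5, "dy": -45, "dz": -12, "turn": 0.063, "hand": 0.2},
  {"dx": 2, "dy": -45, "dz": -12, "turn": 0.062, "hand": 0.2},
  {"dx": -0.6, "dy": -37, "dz": -10, "turn": 0.051, "hand": 0.2},
  {"dx": -1.7, "dy": -25, "dz": -7, "turn": 0.035, "hand": 0.2},
  {"dx": -1.7, "dy": -17, "dz": -5, "turn": 0.024, "hand": 0.2},
])

```text
t: 33.67
eef_pos: [0.3964, -0.432, 0.2176]
ee_rot: [0.234, 0.972, 0.0, -0.001]
contact_force: [0.4, -0.1, -0.3]
width: 0.4
gripper_force: 0.0
```

```bash
python3 - <<'E'
from plan import *
from stack import *
p,s=pose();print(p)
t=optics.read_camera("top");sd=optics.read_camera("side");np.save("pics/top6.npy",t);np.save("pics/side6.npy",sd)
B=(.010,True,True,1,(0,1,2));F=(.0085,False,False,2,(3,4,None));P=(.006,True,False,1,(5,6,7));G=(.0085,False,False,2,(8,9,None))
x=[.4828,-.1413,-.1294,.4811,-.1399,.4828,-.1413,-.13,.4828,-.1413]
fr=[0]*5+[1]*5
print("top",stackfit(t,"top",[B,F,P,G],x,free=fr))
print("top0 pp",fitflat(np.load("pics/top0.npy"),'pp',[.482,-.398,-.467]))
x=[.4862,-.1399,-.1113,.4867,-.1403,.486,-.14,-.13,.486,-.14];print("side",stackfit(sd,"side",[B,F,P,G],x,(0,1.6),free=fr))
t0=np.load("pics/top0.npy");c=proj("top",[[.482,-.141,.02]])[0].astype(int)
print(t.mean(2)[c[1]-24:c[1]+25:3,c[0]-24:c[0]+25:3].astype(int))
E
```

```text
[ 396.4471382  -432.04264798  217.63019702    2.67005363]
top (array([ 0.4849, -0.1426, -0.1397,  0.4851, -0.1418]), np.float64(0.2271))
top0 pp (array([ 0.48241064, -0.39948966, -0.46691159]), np.float64(330.12976015125537))
side (array([ 0.4892, -0.148 , -0.1162,  0.491 , -0.1414]), np.float64(0.3175))
[[143 157 157 155 167 165 157 157 155 153 141 147 147 154 167 170 149]
 [130 157 175 178 177 162 170 167 174 157 172 156 159 169 166 166 164]
 [149 171 180 151 173 151  76  52  52  64  74  82 153 175 157 162 164]
 [162 179 148 170 206  69  59  63  53  45  57  74  63 137 164 138 147]
 [165 161 153 158  68  69 116 253 252 253 103  46  71  52 245 162 147]
 [162 130 143  69  63 202 247 249 248 248 241 255  54  56  55 140 149]
 [173 175 144  77 145 248 251 251 250 250 250 235 228  57  74 136 145]
 [165 175 110  78 222 251 251 251 239 250 250 249 252  50  69 129 163]
 [142 166  76  62 216 252 251 249 251 244 250 250 232  53  74 125 168]
 [148 164  61  58 109 254 251 251 247 238 251 251 247  61  58 161 171]
 [161 170 121  57  59 233 252 251 251 251 250 250 255  59  66 155 170]
 [177 173 167 104  58  66 243 254 252 252 252 252  55  71 108 149 167]
 [176 181 167 255 134  72  56  95 183 187 170  59  62 104 168 158 161]
 [184 181 180 163 108 109  65  56  55  65  66  74 225 255 162 162 153]
 [170 166 159 171 176 127  79  67  86  72  76 143 206 164 157 159 141]
 [155 140 149 169 163 150 153 136 148 173 177 161 178 166 145 146 143]
 [162 150 152 147 168 167 170 158 131 156 154 167 178 167 158 133 132]]
```

Both cameras put the steel plate about 1.7 mm and the friction disc about 2.7 mm too far in +x. There is time, so I'll regrip both together and shift them.

```bash
python3 - <<'E'
from plan import *
rows([(483,-195,100,3.02,8)],.25,start=[396.4,-432,217.6,2.671])
E
```

```text
{"dx":2.1,"dy":17.2,"dz":8.1,"turn":-0.024,"hand":0.25}
{"dx":2.4,"dy":25.6,"dz":11.9,"turn":-0.035,"hand":0.25}
{"dx":2.3,"dy":37.3,"dz":17.5,"turn":-0.052,"hand":0.25}
{"dx":0.5,"dy":45.8,"dz":21.3,"turn":-0.063,"hand":0.25}
{"dx":-2.5,"dy":45.6,"dz":21.3,"turn":-0.064,"hand":0.25}
{"dx":-4.4,"dy":37.2,"dz":17.5,"turn":-0.052,"hand":0.25}
{"dx":-4.3,"dy":25.3,"dz":11.9,"turn":-0.035,"hand":0.25}
{"dx":-3.5,"dy":17.0,"dz":8.1,"turn":-0.024,"hand":0.25}
[ 482.96  -194.949  100.       3.02 ]
```

arm_command([
  {"dx": 2, "dy": 17.2, "dz": 8, "turn": -0.024, "hand": 0.25},
  {"dx": 2.4, "dy": 25.6, "dz": 12, "turn": -0.035, "hand": 0.25},
  {"dx": 2.3, "dy": 37.3, "dz": 17.5, "turn": -0.052, "hand": 0.25},
  {"dx": 0.5, "dy": 45.8, "dz": 21, "turn": -0.063, "hand": 0.25},
  {"dx": -2.5, "dy": 45.6, "dz": 21, "turn": -0.064, "hand": 0.25},
  {"dx": -4.4, "dy": 37.2, "dz": 17.5, "turn": -0.052, "hand": 0.25},
  {"dx": -4.3, "dy": 25.3, "dz": 12, "turn": -0.035, "hand": 0.25},
  {"dx": -3.5, "dy": 17, "dz": 8, "turn": -0.024, "hand": 0.25},
  {"dx": 0, "dy": 0, "dz": 0, "turn": 0, "hand": 0.25},
])

```text
t: 34.9
eef_pos: [0.4845, -0.1893, 0.1013]
ee_rot: [0.056, 0.998, 0.001, -0.001]
contact_force: [0.9, 0.0, -0.9]
width: 0.377
gripper_force: 0.0
```

arm_command([
  {"dx": 0.4, "dy": -3, "dz": 4, "turn": 0.005, "hand": 0.25},
  {"dx": 0.4, "dy": -2.8, "dz": 10, "turn": 0.005, "hand": 0.25},
  {"dx": 0, "dy": 0, "dz": 14, "turn": 0, "hand": 0.25},
  {"dx": 0, "dy": 0, "dz": 10, "turn": 0, "hand": 0.25},
  {"dx": 0, "dy": 0, "dz": 4, "turn": 0, "hand": 0.25},
  {"dx": 0, "dy": 0, "dz": 0, "turn": 0, "hand": 0.25},
])

```text
t: 35.65
eef_pos: [0.483, -0.1978, 0.0594]
ee_rot: [0.064, 0.998, 0.0, -0.0]
contact_force: [0.2, 0.6, -0.3]
width: 0.376
gripper_force: 0.0
```

arm_command([
  {"dx": 0.3, "dy": 2.6, "dz": 0, "turn": 0, "hand": 0.25},
  {"dx": 0, "dy": 0, "dz": 6, "turn": 0, "hand": 0.25},
  {"dx": 0, "dy": 0, "dz": 6, "turn": 0, "hand": 0.25},
  {"dx": 0, "dy": 0, "dz": 4, "turn": 0, "hand": 0.25},
  {"dx": 0, "dy": 0, "dz": 1, "turn": 0, "hand": 0.4},
  {"dx": 0, "dy": 0, "dz": 0, "turn": 0, "hand": 0.5},
  {"dx": 0, "dy": 0, "dz": 0, "turn": 0, "hand": 0.58},
  {"dx": 0, "dy": 0, "dz": 0, "turn": 0, "hand": 0.7},
  {"dx": 0, "dy": 0, "dz": 0, "turn": 0, "hand": 1},
])

```text
t: 36.78
eef_pos: [0.4833, -0.1951, 0.043]
ee_rot: [0.064, 0.998, 0.0, 0.0]
contact_force: [0.1, 1.6, 1.1]
width: 0.204
gripper_force: 28.2
```

arm_command([
  {"dx": 0, "dy": 0, "dz": 0, "turn": 0, "hand": 1},
  {"dx": 0, "dy": 0, "dz": 0, "turn": 0, "hand": 1},
  {"dx": 0, "dy": 0, "dz": -1.5, "turn": 0, "hand": 1},
  {"dx": 0, "dy": 0, "dz": -1, "turn": 0, "hand": 1},
  {"dx": 0, "dy": 0, "dz": 0, "turn": 0, "hand": 1},
], squeeze=90)

```text
t: 37.4
eef_pos: [0.4825, -0.196, 0.0448]
ee_rot: [0.064, 0.998, -0.0, -0.001]
contact_force: [-0.0, 0.5, -4.1]
width: 0.178
gripper_force: 85.5
```

arm_command([
  {"dx": 1, "dy": 0.5, "dz": 0, "turn": -0.004, "hand": 1},
  {"dx": 0.9, "dy": 0.5, "dz": 0, "turn": -0.004, "hand": 1},
  {"dx": 0, "dy": 0, "dz": 0, "turn": 0, "hand": 1},
  {"dx": 0, "dy": 0, "dz": 0.8, "turn": 0, "hand": 1},
  {"dx": 0, "dy": 0, "dz": 0.8, "turn": 0, "hand": 1},
  {"dx": 0, "dy": 0, "dz": 0.7, "turn": 0, "hand": 1},
  {"dx": 0, "dy": 0, "dz": 0, "turn": 0, "hand": 1},
])

```text
t: 38.28
eef_pos: [0.4815, -0.1943, 0.0433]
ee_rot: [0.06, 0.998, -0.0, 0.0]
contact_force: [-0.4, -0.1, -0.1]
width: 0.178
gripper_force: 86.0
```

arm_command([
  {"dx": 0, "dy": 0, "dz": 0.4, "turn": 0, "hand": 1},
  {"dx": 0, "dy": 0, "dz": 0, "turn": 0, "hand": 0.62},
  {"dx": 0, "dy": 0, "dz": 0, "turn": 0, "hand": 0.52},
  {"dx": 0, "dy": 0, "dz": 0, "turn": 0, "hand": 0.4},
  {"dx": 0, "dy": 0, "dz": 0, "turn": 0, "hand": 0.25},
  {"dx": 0, "dy": 0, "dz": -6, "turn": 0, "hand": 0.25},
  {"dx": 0, "dy": 0, "dz": -18, "turn": 0, "hand": 0.25},
  {"dx": 0, "dy": 0, "dz": -25, "turn": 0, "hand": 0.25},
  {"dx": 0, "dy": 0, "dz": -15, "turn": 0, "hand": 0.25},
], squeeze=30)

```text
t: 39.4
eef_pos: [0.4826, -0.1943, 0.109]
ee_rot: [0.06, 0.998, -0.001, 0.002]
contact_force: [-0.8, 0.1, -0.3]
width: 0.374
gripper_force: 0.0
```

```bash
python3 - <<'E'
from plan import *
p,s=pose();print(p,s["contact_force"],s["width"])
rows([(463.3,-447,100,2.675,8)],.2)
E
```

```text
[ 482.62526971 -194.30674065  109.04039641    3.02200357] [-0.8371867   0.11824347 -0.34316297] 0.3741464167991736
{"dx":-0.8,"dy":-17.4,"dz":0.6,"turn":0.024,"hand":0.2}
{"dx":-1.7,"dy":-25.7,"dz":0.9,"turn":0.035,"hand":0.2}
{"dx":-3.8,"dy":-37.4,"dz":1.4,"turn":0.052,"hand":0.2}
{"dx":-7.1,"dy":-45.4,"dz":1.6,"turn":0.063,"hand":0.2}
{"dx":-9.9,"dy":-44.9,"dz":1.7,"turn":0.062,"hand":0.2}
{"dx":-10.3,"dy":-36.1,"dz":1.3,"turn":0.052,"hand":0.2}
{"dx":-8.4,"dy":-24.4,"dz":0.9,"turn":0.035,"hand":0.2}
{"dx":-6.3,"dy":-16.2,"dz":0.6,"turn":0.024,"hand":0.2}
[ 463.345 -446.997  100.04     2.675]
```

arm_command([
  {"dx": -0.8, "dy": -17.4, "dz": 0, "turn": 0.024, "hand": 0.2},
  {"dx": -1.7, "dy": -25.7, "dz": 0, "turn": 0.035, "hand": 0.2},
  {"dx": -3.8, "dy": -37.4, "dz": 1, "turn": 0.052, "hand": 0.2},
  {"dx": -7, "dy": -45.4, "dz": 2, "turn": 0.063, "hand": 0.2},
  {"dx": -10, "dy": -45, "dz": 2, "turn": 0.062, "hand": 0.2},
  {"dx": -10.3, "dy": -36, "dz": 2, "turn": 0.052, "hand": 0.2},
  {"dx": -8.4, "dy": -24.4, "dz": 1, "turn": 0.035, "hand": 0.2},
  {"dx": -6.3, "dy": -16.2, "dz": 1, "turn": 0.024, "hand": 0.2},
  {"dx": 0, "dy": 0, "dz": 0, "turn": 0, "hand": 0.2},
  {"dx": 0, "dy": 0, "dz": 0, "turn": 0, "hand": 0.2},
])

```text
t: 40.65
eef_pos: [0.4625, -0.4454, 0.0974]
ee_rot: [0.23, 0.973, 0.001, -0.0]
contact_force: [0.5, 1.3, -0.3]
width: 0.395
gripper_force: 0.0
```

```bash
python3 - <<'E'
from plan import *
from stack import *
p,s=pose();print(p)
t=optics.read_camera("top");sd=optics.read_camera("side");np.save("pics/top7.npy",t);np.save("pics/side7.npy",sd)
B=(.010,True,True,1,(0,1,2));F=(.0085,False,False,2,(3,4,None));P=(.006,True,False,1,(5,6,7));G=(.0085,False,False,2,(8,9,None))
x=[.4828,-.1413,-.1294,.4811,-.1399,.4828,-.1413,-.13,.4828,-.1413]
fr=[0]*5+[1]*5
print("top",stackfit(t,"top",[B,F,P,G],x,free=fr))
x=[.4862,-.1399,-.1113,.4867,-.1403,.486,-.14,-.13,.486,-.14];print("side",stackfit(sd,"side",[B,F,P,G],x,(0,1.6),free=fr))
t6=np.load("pics/top6.npy");c=proj("top",[[.482,-.141,.02]])[0].astype(int)
print(np.abs(t.astype(int)-t6).mean(2)[c[1]-24:c[1]+25:4,c[0]-24:c[0]+25:4].astype(int))
E
```

```text
[ 462.47568181 -445.40338105   97.35767653    2.67651349]
top (array([ 0.4826, -0.1417, -0.1402,  0.4842, -0.1412]), np.float64(0.2253))
side (array([ 0.4866, -0.147 , -0.14  ,  0.4904, -0.1403]), np.float64(0.3393))
[[ 1  2  0  0  3  1  0  0  2  1  0  0  2]
 [ 0  2  1  1  1 25  5  6 11  1  0  0  1]
 [ 0  1  2  3  2  2  1  4  3 12  0  1  1]
 [ 2  0  3  0  2  0  0  5  4  3  6  7  2]
 [ 1  1  0  1  0  0  0  0  1  1  3  0  0]
 [ 1  2  1  1  0  0  0  0  0  2  2 15  1]
 [ 0  1  0 16  0  0  0  0  0  1 12  9  1]
 [ 0  1  1 28  0  0  0  0  0  0  4 10  0]
 [ 0  0 13  1 37  0  0  0  1 54  2  0  1]
 [ 0  1  5 25  4 16 51 10 13  1 12  0  0]
 [ 0  0 15  3 18  9  2  3 21 10 31  0  1]
 [ 1  2  0  2  1  3 21  0  1  2  1  1  1]
 [ 1  1  1  1  0  0  1  1  1  1  1  3  2]]
```

arm_command([
  {"dx": -0.7, "dy": -0.5, "dz": 8, "turn": 0, "hand": 0.2},
  {"dx": -0.7, "dy": -0.5, "dz": 16, "turn": 0, "hand": 0.2},
  {"dx": 0, "dy": 0, "dz": 20, "turn": 0, "hand": 0.2},
  {"dx": 0, "dy": 0, "dz": 14, "turn": 0, "hand": 0.2},
  {"dx": 0, "dy": 0, "dz": 8, "turn": 0, "hand": 0.2},
  {"dx": 0, "dy": 0, "dz": 4, "turn": 0, "hand": 0.2},
  {"dx": 0, "dy": 0, "dz": 0, "turn": 0, "hand": 0.35},
  {"dx": 0, "dy": 0, "dz": 0, "turn": 0, "hand": 0.5},
  {"dx": 0, "dy": 0, "dz": 0, "turn": 0, "hand": 0.6},
  {"dx": 0, "dy": 0, "dz": 0, "turn": 0, "hand": 0.8},
])

```text
t: 42.0
eef_pos: [0.463, -0.4481, 0.0283]
ee_rot: [0.231, 0.973, -0.0, -0.0]
contact_force: [-1.1, 2.8, 3.9]
width: 0.193
gripper_force: 28.6
```

arm_command([
  {"dx": 0, "dy": 0, "dz": 0, "turn": 0, "hand": 1},
  {"dx": 0, "dy": 0, "dz": 0, "turn": 0, "hand": 1},
  {"dx": 0, "dy": 0, "dz": 0, "turn": 0, "hand": 1},
], squeeze=100)

```text
t: 42.38
eef_pos: [0.4631, -0.4482, 0.0286]
ee_rot: [0.231, 0.973, -0.0, 0.0]
contact_force: [-0.4, 2.8, 5.1]
width: 0.164
gripper_force: 96.2
```

arm_command([
  {"dx": 0, "dy": 0, "dz": -5, "turn": 0, "hand": 1},
  {"dx": 0, "dy": 0, "dz": -14, "turn": 0, "hand": 1},
  {"dx": 0, "dy": 0, "dz": -22, "turn": 0, "hand": 1},
  {"dx": 0, "dy": 0, "dz": -18, "turn": 0, "hand": 1},
  {"dx": 0, "dy": 0, "dz": -8, "turn": 0, "hand": 1},
  {"dx": 0, "dy": 0, "dz": 0, "turn": 0, "hand": 1},
])

```text
t: 43.12
eef_pos: [0.4632, -0.4487, 0.0953]
ee_rot: [0.231, 0.973, -0.0, 0.001]
contact_force: [-0.3, -0.2, -5.3]
width: 0.163
gripper_force: 96.6
```

```bash
python3 - <<'E'
from plan import *
p,s=pose();print(p,s["contact_force"],s["width"])
rows([(481.3,-193.9,90,3.015,9)],1)
E
```

```text
[ 463.18501569 -448.72709668   95.31240231    2.67470602] [-0.27861078 -0.16871386 -5.347212  ] 0.16327786196726332
{"dx":5.9,"dy":14.1,"dz":0.3,"turn":-0.02,"hand":1}
{"dx":7.9,"dy":20.0,"dz":0.5,"turn":-0.029,"hand":1}
{"dx":10.4,"dy":28.9,"dz":0.6,"turn":-0.041,"hand":1}
{"dx":11.8,"dy":37.3,"dz":0.8,"turn":-0.052,"hand":1}
{"dx":10.6,"dy":40.9,"dz":0.9,"turn":-0.056,"hand":1}
{"dx":7.7,"dy":38.3,"dz":0.8,"turn":-0.052,"hand":1}
{"dx":4.5,"dy":30.4,"dz":0.6,"turn":-0.041,"hand":1}
{"dx":2.2,"dy":21.4,"dz":0.5,"turn":-0.029,"hand":1}
{"dx":1.2,"dy":15.2,"dz":0.3,"turn":-0.02,"hand":1}
[ 481.286 -193.936   90.012    3.015]
```

arm_command([
  {"dx": 5.9, "dy": 14, "dz": 0, "turn": -0.02, "hand": 1},
  {"dx": 7.9, "dy": 20, "dz": 0, "turn": -0.029, "hand": 1},
  {"dx": 10.4, "dy": 29, "dz": 0, "turn": -0.041, "hand": 1},
  {"dx": 11.8, "dy": 37.3, "dz": 0, "turn": -0.052, "hand": 1},
  {"dx": 10.6, "dy": 40.9, "dz": 1, "turn": -0.056, "hand": 1},
  {"dx": 7.7, "dy": 38.3, "dz": 2, "turn": -0.052, "hand": 1},
  {"dx": 4.5, "dy": 30.4, "dz": 1, "turn": -0.041, "hand": 1},
  {"dx": 2.2, "dy": 21.4, "dz": 1, "turn": -0.029, "hand": 1},
  {"dx": 1.2, "dy": 15.2, "dz": 0, "turn": -0.02, "hand": 1},
  {"dx": 0, "dy": 0, "dz": 0, "turn": 0, "hand": 1},
])

```text
t: 44.38
eef_pos: [0.4813, -0.1928, 0.0897]
ee_rot: [0.062, 0.998, 0.0, 0.0]
contact_force: [0.4, -0.2, -4.7]
width: 0.158
gripper_force: 96.7
```

arm_command([
  {"dx": 0, "dy": 0, "dz": 5, "turn": 0, "hand": 1},
  {"dx": 0, "dy": 0, "dz": 5, "turn": 0, "hand": 1},
  {"dx": 0, "dy": 0, "dz": 0, "turn": 0, "hand": 1},
  {"dx": 0, "dy": 0, "dz": 0, "turn": 0, "hand": 1},
])

```text
t: 44.88
eef_pos: [0.4809, -0.1939, 0.0795]
ee_rot: [0.064, 0.998, 0.0, -0.0]
contact_force: [0.7, 0.0, -4.6]
width: 0.167
gripper_force: 96.7
```

arm_command([
  {"dx": 0, "dy": 0, "dz": 5, "turn": 0, "hand": 1},
  {"dx": 0, "dy": 0, "dz": 5, "turn": 0, "hand": 1},
  {"dx": 0, "dy": 0, "dz": 3, "turn": 0, "hand": 1},
  {"dx": 0, "dy": 0, "dz": 1.5, "turn": 0, "hand": 1},
  {"dx": 0, "dy": 0, "dz": 1, "turn": 0, "hand": 1},
  {"dx": 0, "dy": 0, "dz": 0.8, "turn": 0, "hand": 1},
  {"dx": 0, "dy": 0, "dz": 0, "turn": 0, "hand": 1},
])

```text
t: 45.75
eef_pos: [0.481, -0.1936, 0.0634]
ee_rot: [0.063, 0.998, -0.0, 0.0]
contact_force: [0.1, 0.5, -5.0]
width: 0.159
gripper_force: 96.7
```

arm_command([
  {"dx": 0, "dy": 0, "dz": 0.8, "turn": 0, "hand": 1},
  {"dx": 0, "dy": 0, "dz": 0.6, "turn": 0, "hand": 1},
  {"dx": 0, "dy": 0, "dz": 0.6, "turn": 0, "hand": 1},
  {"dx": 0, "dy": 0, "dz": 0, "turn": 0, "hand": 1},
])

```text
t: 46.25
eef_pos: [0.4812, -0.1938, 0.0616]
ee_rot: [0.063, 0.998, -0.0, 0.0]
contact_force: [-0.9, 0.2, -2.4]
width: 0.164
gripper_force: 97.0
```

arm_command([
  {"dx": 0, "dy": 0, "dz": 0.5, "turn": 0, "hand": 1},
  {"dx": 0, "dy": 0, "dz": 0, "turn": 0, "hand": 0.63},
  {"dx": 0, "dy": 0, "dz": 0, "turn": 0, "hand": 0.55},
  {"dx": 0, "dy": 0, "dz": 0, "turn": 0, "hand": 0.4},
  {"dx": 0, "dy": 0, "dz": 0, "turn": 0, "hand": 0.25},
  {"dx": 0, "dy": 0, "dz": -6, "turn": 0, "hand": 0.25},
  {"dx": 0, "dy": 0, "dz": -18, "turn": 0, "hand": 0.25},
  {"dx": 0, "dy": 0, "dz": -30, "turn": 0, "hand": 0.25},
  {"dx": 0, "dy": 0, "dz": -30, "turn": 0, "hand": 0.25},
], squeeze=30)

```text
t: 47.38
eef_pos: [0.4813, -0.1935, 0.147]
ee_rot: [0.063, 0.998, -0.0, 0.001]
contact_force: [1.0, -0.1, -0.2]
width: 0.377
gripper_force: 0.0
```

arm_command([
  {"dx": 3.7, "dy": -16.7, "dz": -5, "turn": 0.024, "hand": 0.2},
  {"dx": 5, "dy": -25, "dz": -7, "turn": 0.035, "hand": 0.2},
  {"dx": 6, "dy": -36.5, "dz": -10, "turn": 0.051, "hand": 0.2},
  {"dx": 5, "dy": -45, "dz": -12, "turn": 0.063, "hand": 0.2},
  {"dx": 2, "dy": -45, "dz": -12, "turn": 0.062, "hand": 0.2},
  {"dx": -0.6, "dy": -37, "dz": -10, "turn": 0.051, "hand": 0.2},
  {"dx": -1.7, "dy": -25, "dz": -7, "turn": 0.035, "hand": 0.2},
  {"dx": -1.7, "dy": -17, "dz": -5, "turn": 0.024, "hand": 0.2},
  {"dx": 0, "dy": 0, "dz": 0, "turn": 0, "hand": 0.2},
])

```text
t: 48.5
eef_pos: [0.3952, -0.4295, 0.2126]
ee_rot: [0.235, 0.972, -0.0, -0.0]
contact_force: [0.6, 0.0, -0.2]
width: 0.405
gripper_force: 0.0
```

```bash
python3 - <<'E'
from plan import *
from stack import *
p,s=pose();print(p,s["t"])
t=optics.read_camera("top");sd=optics.read_camera("side");np.save("pics/top8.npy",t);np.save("pics/side8.npy",sd)
B=(.010,True,True,1,(0,1,2));F=(.0085,False,False,2,(3,4,None));P=(.006,True,False,1,(5,6,7));G=(.0085,False,False,2,(8,9,None));Q=(.014,True,False,1,(10,11,12))
x=[.4828,-.1413,-.1294,.4811,-.1399,.4826,-.1417,-.14,.4842,-.1412,.4828,-.1413,-.13]
fr=[0]*10+[1]*3
for m in(None,.0):
    print("top",stackfit(t,"top",[B,F,P,G,Q],x,free=fr))
    x[12]+=.08
x=[.4862,-.1399,-.1113,.4867,-.1403,.4866,-.147,-.14,.4904,-.1403,.488,-.141,-.13];print("side",stackfit(sd,"side",[B,F,P,G,Q],x,(0,1.6),free=fr))
E
```

```text
[ 395.19426992 -429.46640178  212.63147758    2.66665835] 48.5
top (array([ 0.4819, -0.1408, -0.1808]), np.float64(0.2735))
top (array([ 0.482 , -0.1408, -0.1821]), np.float64(0.2734))
side (array([ 0.487 , -0.1419, -0.1664]), np.float64(0.4089))
```

The pressure plate is centred within 1 mm but turned about -0.05 rad against the backing plate. There is time to turn it.

```bash
python3 - <<'E'
from plan import *
rows([(481.3,-193.8,100,3.0155,8)],.25)
E
```

```text
{"dx":2.1,"dy":16.9,"dz":7.7,"turn":-0.024,"hand":0.25}
{"dx":2.4,"dy":25.0,"dz":11.5,"turn":-0.035,"hand":0.25}
{"dx":2.3,"dy":36.7,"dz":16.7,"turn":-0.051,"hand":0.25}
{"dx":0.6,"dy":44.9,"dz":20.3,"turn":-0.062,"hand":0.25}
{"dx":-2.3,"dy":44.8,"dz":20.4,"turn":-0.062,"hand":0.25}
{"dx":-4.1,"dy":36.5,"dz":16.7,"turn":-0.051,"hand":0.25}
{"dx":-4.1,"dy":24.8,"dz":11.4,"turn":-0.035,"hand":0.25}
{"dx":-3.3,"dy":16.7,"dz":7.8,"turn":-0.024,"hand":0.25}
[ 481.289 -193.834   99.978    3.015]
```

arm_command([
  {"dx": 2, "dy": 16.9, "dz": 7.7, "turn": -0.024, "hand": 0.25},
  {"dx": 2.4, "dy": 25, "dz": 11.5, "turn": -0.035, "hand": 0.25},
  {"dx": 2.3, "dy": 36.7, "dz": 16.7, "turn": -0.051, "hand": 0.25},
  {"dx": 0.6, "dy": 44.9, "dz": 20.3, "turn": -0.062, "hand": 0.25},
  {"dx": -2.3, "dy": 44.8, "dz": 20.4, "turn": -0.062, "hand": 0.25},
  {"dx": -4.1, "dy": 36.5, "dz": 16.7, "turn": -0.051, "hand": 0.25},
  {"dx": -4.1, "dy": 24.8, "dz": 11.4, "turn": -0.035, "hand": 0.25},
  {"dx": -3.3, "dy": 16.7, "dz": 7.8, "turn": -0.024, "hand": 0.25},
  {"dx": 0, "dy": 0, "dz": 6, "turn": 0, "hand": 0.25},
  {"dx": 0, "dy": 0, "dz": 6, "turn": 0, "hand": 0.25},
])

```text
t: 49.85
eef_pos: [0.4811, -0.1965, 0.0881]
ee_rot: [0.064, 0.998, -0.001, -0.0]
contact_force: [0.1, -0.6, 0.0]
width: 0.371
gripper_force: 0.0
```

arm_command([
  {"dx": 0, "dy": 0, "dz": 4, "turn": 0, "hand": 0.25},
  {"dx": 0, "dy": 0, "dz": 0, "turn": 0, "hand": 0.25},
  {"dx": 0, "dy": 0, "dz": 0, "turn": 0, "hand": 0.25},
])

```text
t: 50.22
eef_pos: [0.4814, -0.1959, 0.0845]
ee_rot: [0.064, 0.998, -0.0, 0.0]
contact_force: [-0.7, -0.1, -0.1]
width: 0.375
gripper_force: 0.0
```

arm_command([
  {"dx": 0.2, "dy": 2.1, "dz": 5, "turn": 0, "hand": 0.25},
  {"dx": 0, "dy": 0, "dz": 9, "turn": 0, "hand": 0.25},
  {"dx": 0, "dy": 0, "dz": 6, "turn": 0, "hand": 0.25},
  {"dx": 0, "dy": 0, "dz": 3, "turn": 0, "hand": 0.35},
  {"dx": 0, "dy": 0, "dz": 0, "turn": 0, "hand": 0.45},
  {"dx": 0, "dy": 0, "dz": 0, "turn": 0, "hand": 0.55},
  {"dx": 0, "dy": 0, "dz": 0, "turn": 0, "hand": 0.65},
  {"dx": 0, "dy": 0, "dz": 0, "turn": 0, "hand": 1},
  {"dx": 0, "dy": 0, "dz": 0, "turn": 0, "hand": 1},
], squeeze=80)

```text
t: 51.35
eef_pos: [0.4815, -0.1936, 0.0618]
ee_rot: [0.064, 0.998, -0.0, 0.0]
contact_force: [-1.6, -0.7, 5.0]
width: 0.174
gripper_force: 75.8
```

arm_command([
  {"dx": 0, "dy": 0, "dz": -1.2, "turn": 0, "hand": 1},
  {"dx": 0, "dy": 0, "dz": -1.2, "turn": 0, "hand": 1},
  {"dx": 0, "dy": 0, "dz": 0, "turn": 0, "hand": 1},
])

```text
t: 51.72
eef_pos: [0.4809, -0.193, 0.0631]
ee_rot: [0.064, 0.998, 0.0, -0.001]
contact_force: [0.3, 0.6, -3.9]
width: 0.17
gripper_force: 79.6
```

arm_command([
  {"dx": 0, "dy": 0, "dz": -0.8, "turn": 0, "hand": 1},
  {"dx": -1.8, "dy": -0.2, "dz": 0, "turn": -0.023, "hand": 1},
  {"dx": -1.8, "dy": -0.3, "dz": 0, "turn": -0.023, "hand": 1},
  {"dx": 0, "dy": 0, "dz": 0, "turn": 0, "hand": 1},
  {"dx": 0, "dy": 0, "dz": 1, "turn": 0, "hand": 1},
  {"dx": 0, "dy": 0, "dz": 1, "turn": 0, "hand": 1},
  {"dx": 0, "dy": 0, "dz": 0.8, "turn": 0, "hand": 1},
  {"dx": 0, "dy": 0, "dz": 0, "turn": 0, "hand": 1},
])

```text
t: 52.72
eef_pos: [0.4851, -0.1942, 0.0619]
ee_rot: [0.041, 0.999, -0.0, 0.0]
contact_force: [-0.7, 0.2, -2.5]
width: 0.166
gripper_force: 79.8
```

arm_command([
  {"dx": 0, "dy": 0, "dz": 0.5, "turn": 0, "hand": 1},
  {"dx": 0, "dy": 0, "dz": 0, "turn": 0, "hand": 0.63},
  {"dx": 0, "dy": 0, "dz": 0, "turn": 0, "hand": 0.55},
  {"dx": 0, "dy": 0, "dz": 0, "turn": 0, "hand": 0.4},
  {"dx": 0, "dy": 0, "dz": 0, "turn": 0, "hand": 0.25},
  {"dx": 0, "dy": 0, "dz": -6, "turn": 0, "hand": 0.25},
  {"dx": 0, "dy": 0, "dz": -18, "turn": 0, "hand": 0.25},
  {"dx": 0, "dy": 0, "dz": -30, "turn": 0, "hand": 0.25},
  {"dx": 0, "dy": 0, "dz": -30, "turn": 0, "hand": 0.25},
], squeeze=30)

```text
t: 53.85
eef_pos: [0.4853, -0.194, 0.1474]
ee_rot: [0.041, 0.999, -0.0, 0.001]
contact_force: [-0.2, 0.1, -1.1]
width: 0.373
gripper_force: 0.0
```

arm_command([
  {"dx": 3.7, "dy": -16.7, "dz": -5, "turn": 0.024, "hand": 0.2},
  {"dx": 5, "dy": -25, "dz": -7, "turn": 0.035, "hand": 0.2},
  {"dx": 6, "dy": -36.5, "dz": -10, "turn": 0.051, "hand": 0.2},
  {"dx": 5, "dy": -45, "dz": -12, "turn": 0.063, "hand": 0.2},
  {"dx": 2, "dy": -45, "dz": -12, "turn": 0.062, "hand": 0.2},
  {"dx": -0.6, "dy": -37, "dz": -10, "turn": 0.051, "hand": 0.2},
  {"dx": -1.7, "dy": -25, "dz": -7, "turn": 0.035, "hand": 0.2},
  {"dx": -1.7, "dy": -17, "dz": -5, "turn": 0.024, "hand": 0.2},
  {"dx": 0, "dy": 0, "dz": 0, "turn": 0, "hand": 0.2},
])

```text
t: 54.98
eef_pos: [0.4098, -0.4336, 0.213]
ee_rot: [0.213, 0.977, -0.0, -0.0]
contact_force: [-1.2, 0.1, -0.2]
width: 0.4
gripper_force: 0.0
```

```bash
python3 - <<'E'
from plan import *
from stack import *
p,s=pose();print(p,s["t"])
t=optics.read_camera("top");sd=optics.read_camera("side");np.save("pics/top9.npy",t);np.save("pics/side9.npy",sd)
B=(.010,True,True,1,(0,1,2));F=(.0085,False,False,2,(3,4,None));P=(.006,True,False,1,(5,6,7));G=(.0085,False,False,2,(8,9,None));Q=(.014,True,False,1,(10,11,12))
x=[.4828,-.1413,-.1294,.4811,-.1399,.4826,-.1417,-.14,.4842,-.1412,.4828,-.1413,-.13]
print("top",stackfit(t,"top",[B,F,P,G,Q],x,free=[0]*10+[1]*3))
x=[.4862,-.1399,-.1113,.4867,-.1403,.4866,-.147,-.14,.4904,-.1403,.488,-.141,-.13];print("side",stackfit(sd,"side",[B,F,P,G,Q],x,(0,1.6),free=[0]*10+[1]*3))
E
```

```text
[ 409.81975812 -433.63185388  212.99116145    2.71165956] 54.975
top (array([ 0.4836, -0.1413, -0.1386]), np.float64(0.2753))
side (array([ 0.4883, -0.1416, -0.1381]), np.float64(0.4304))
```

The pressure plate is now 0.8 mm off in x, 0 mm in y and 0.5° in turn. It sits over the steel plate and the backing plate, so I'll hand in.

```bash
python3 -c "
from rig import robot
print(robot.job_done())"
```

```text
the job is handed in; nothing more can be done
None
```

The clutch pack is built and handed in at about 55 s: steel plate, friction disc and pressure plate are stacked in order, each within about 1.5 mm and 1° of the backing plate by the top camera, though while laying the steel plate down a fingertip briefly pressed on it with about 42 N.

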